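# Load a benchtop reader's gravity feeder with keyed sample carriers

### The arm

A 7-joint arm with a two-finger parallel gripper is mounted at the origin on a cart in front of the work surface, level with it; the furniture and walls round the work are solid. World frame = base frame: x ahead of the robot, y to its left, z up, the work surface at z = 0. Lengths are in mm, angles in rad, forces in N, time in s.
With the tool pointing down it reaches from about 400 to 875 mm from the base axis. Payload 4.4 kg.
Tool frame: the origin (TCP) lies at the very end of the fingers, on their centre line; the grasp point (between the pads) lies 19 mm behind it; z points along the fingers, y is the line along which they close (so a half turn about z gives the same grasp; the last joint's range is limited). The gripper opens to 85 mm and grips with 20 to 120 N. Pads are 22 mm wide; open, the fingers measure 114 mm over their backs; the gripper's body (76 mm by 85 mm) begins 54 mm behind the grasp point. The pads swing forward as they close: fully open they stand 13 mm farther back than shut.
Start: joints at [-0.066, 0.628, 0.038, 1.517, -0.027, 0.996, -0.02], TCP at [650.014, 0.027, 231.313] pointing down, gripper open.
Joint ranges: [-3.06, 3.06], [-0.37, 2.12], [-1.25, 1.32], [0.18, 2.47], [-1.1, 4.24], [0.23, 1.98], [-2.94, 2.94]. Speed limits (rad/s): [2.57, 2.57, 3.14, 3.14, 3.14, 3.14, 3.14].

### API

Orientations are given as [roll, pitch, yaw] about the fixed x, y, z axes, in that order (R = Rz(yaw) Ry(pitch) Rx(roll)).
In Python, from cell import read_state, get_image, camera_info, finish_job gives the robot as it stands.
- The arm moves only by the tool play_rows, never from a script. Its argument "deltas" is one flat list of numbers, 7 for each row, row after row: the shift along the tool's x, y, z in mm, then the turn, a rotation vector about the tool's x, y, z in rad, then the opening, from 0 (shut) to 1 (fully open). In form: [dx, dy, dz, ax, ay, az, grip, dx, dy, dz, ax, ay, az, grip, ...]. A call has 1 to 10 rows; each row is the pose to reach, as a shift and turn from the pose commanded when the call began, along the tool's axes at that moment; what a row does not reach only later rows make up. A row lasts 1/8 s, in which the tool goes at most 62.5 mm and 10.7 degrees, less where a joint would pass 70% of its speed; a pose out of reach is approached as far as the arm can. A call with a gripper value outside its range is refused whole. The fingers move at their own pace and stop on an object; the grip force is fixed at half the most. Time passes only in rows, so rows that repeat a pose let the fingers close. It gives the time, the measured TCP pose, the force, the opening and the grip force at its end, in the units of the state.
- read_state(): the state, without advancing time (a new reading comes with each control period).
- get_image(name): name is "scene" or "side" or "wrist"; returns the picture (420x560x3 uint8, red, green, blue); there is no depth.
- camera_info(name): a dict with "fx", "fy", "cx", "cy" (pixels), "T" (4x4, takes a point from camera to world coordinates). Camera axes: x right, y down, z forward; pixel columns grow to the right and rows downward; lengths in mm; the calibration is good to about 2 mm. A picture is of the moment at which its call begins: read the wrist's pose just before it. camera_info takes no time and is no camera call; for the wrist camera it gives the pose at the moment of the call.
- finish_job(): hands the job in; it is judged then, once.
The state is a dict: "clock": time; "qpos": joint angles; "qd": joint speeds; "tau": joint torques, N m; "eef_pos": TCP position; "tool_rot": TCP orientation; "force": force on the tool from outside, world axes, zero at the start; "torque": the same for the moment, N m; "width": finger opening in mm; "gripper_force": force on a finger pad.
Only numpy, scipy, OpenCV 4.12 (cv2) and the standard library are available. Lean on these libraries where they do the work, as an engineer would, in place of code of your own. Each camera call takes 0.05 s, during which the arm holds its last target. There are 200 camera calls.

### The job

Load every sample carrier standing on the bench into the reader's gravity feeder: draw the catch so that the loading cover comes free, slide the cover fully open, and drop the carriers one by one into the loading bay, flat, tapered end first, the way round in which they slide down under the lips and queue up at the reader. Then slide the cover fully shut over the bay, push the catch fully home again and press the start key on top of the reader; leave the dropper bottle and the media bottle standing.

Things in the scene. Friction and masses are not known exactly. Their poses are not given: they have to be found in the camera images.
- reader: white benchtop reader with its feeder, fixed. Origin: on the bench under the loading bay; x horizontal, downhill (roughly to the robot's right), y away from the robot. Housing 165 mm high at x 237..391, y -90..+90 mm
- chute: inclined steel chute. Origin: mid-bay on the bay floor, 140 mm above the bench; +x downhill along the floor (25 degrees), +y to the left looking downhill (away from the robot), +z square off the floor. In mm: open loading bay x -38..0, y -25..+25, walls 10 high, funnelling (x 1..26) to a channel y -18.5..+18.5 that ends at a stop at x = 246. Slippery: friction 0.14
- lips (a point): where the two lips over the channel begin (x = 48 of chute; flared-up entry from x = 35), on the floor. Lips z 9..11.5 mm, leaving a slot for the fins only at y -2..+15.5: a carrier fits only flat, leading end (+x) downhill, fin in the off-centre slot; turned round or raised it jams here
- bay (a point): where to let a carrier go: x = -14, y = 0 on the bay floor. Set down flat here, aligned with the chute and released, it slides by itself to the stop or to the carrier before it (centres at x about 226, 186, 146, 106, 66 mm). Cover runners 8 mm wide at y = -50 and +58 (100 mm clear between), x -122..+46, top z = 47
- cover (a joint): loading cover, a clear 76 x 112 x 4 mm plate over the bay (z 47..51, x -38..+38 of chute when shut): 0 = shut, grows as it slides uphill (-x of chute), 0.080 m = fully open, clear of the bay. Friction about 2 N; stays where it is left. With the catch home it moves only 1.5 mm
- cover_knob (a point): middle of the upright black knob on the cover: cylinder 14 mm across, z 52..82 mm of chute (this point at 67), axis along z of chute; at x = +10, y = +4 mm when shut
- catch (a joint): catch, a steel bolt across the upper edge of the shut cover, on the robot's side: 0 = home (cover locked), grows as it is drawn along -y of chute (towards the robot), 0.018 m = fully drawn; past 0.012 the cover is free. Friction about 1.2 N; stays where it is left. Goes home only with the cover shut
- catch_knob (a point): middle of the upright dark knob on the catch: cylinder 12 mm across, z 53..78 mm of chute (this point at 66), axis along z of chute; at x = -44.5, y = -78 mm when home. Below it a bracket, top z = 46
- start_key (a joint): round black start key, 24 mm across, in a grey collar on top of the reader at its front corner next to the chute: 0 = up, 0.006 m = fully down (about 4 N), springs back; pressed counts past 0.003 m
- start_key_top (a point): centre of the top face of the start key, which looks straight up
- carrier_0: sample carrier: flat dark steel foot 40 (x) x 34 (y) x 6 mm with a grey upright grip fin. Origin: centre of the foot's underside, z up; +x = leading end, its last 6 mm tapering to 25 wide. Fin x -15..+13, y +2..+12 (off-centre, to the left looking along +x), top z = 30 mm. White spot on the broad right side. About 50 g. 3 to 5 carriers are present, on the bench left of the feeder, at any yaw
- carrier_1: another sample carrier, the same as carrier_0 (absent in some starts)
- carrier_2: another sample carrier, the same as carrier_0 (absent in some starts)
- carrier_3: another sample carrier, the same as carrier_0 (absent in some starts)
- carrier_4: another sample carrier, the same as carrier_0 (absent in some starts)
- dropper_bottle: amber dropper bottle, 29 mm across, 86 mm high, standing on the bench; bystander, origin at the centre of its base
- media_bottle: glass bottle with a blue screw cap, 56 mm across, 111 mm high, standing on the bench; bystander, origin at the centre of its base
There are look-alikes about, which are no part of the job. What is shaped like the carrier_0 but turquoise is not meant.

How it is judged:
By the outcome, as a careful person would: the job done as asked, in the order asked, and still so for the second after the job is handed in, with the robot touching nothing.
Of carrier_0, carrier_1, carrier_2, carrier_3, carrier_4 only 3 to 5 are there at a start; the rules pass over those that are not, and their reading is None.
At some moment in a run one of carrier_0, carrier_1, carrier_2, carrier_3, carrier_4 may be knocked a few centimetres aside while the robot is not near it.
It also fails if it takes over 210 s, if anything falls off the work surface, if the arm or the gripper's body presses on something with over 40 N, if the wrist force passes 120 N, or if a joint passes its speed limit or range.

## Working session

There is one attempt and no reset: what is moved stays moved. The work goes in short steps, Python scripts to look and compute and a tool call to move; the robot and the scene stay as the last step left them, time stands still between calls to the robot, and variables do not carry over. Pictures are saved under pics/ and viewed, at most 14 in all, crops included, and the job is handed in when it is done.

Besides the shell and the picture viewer there is one more tool, called after ">>>" as name(argument=value, ...) on one line, values as JSON. play_rows: Moves the arm, as the interface text tells. Its arguments: {"type":"object","properties":{"deltas":{"type":"array"}},"required":["deltas"]}

```bash
mkdir -p pics; ls; python3 - <<'E'
from cell import *
import cv2,numpy as np
np.set_printoptions(precision=4,suppress=True)
for n in ("scene","side","wrist"):
    i=camera_info(n);print(n,i["fx"],i["fy"],i["cx"],i["cy"]);print(np.array(i["T"]))
    cv2.imwrite(f"pics/{n}0.png",get_image(n)[:,:,::-1])
print(read_state())
E
```

```text
pics
scene 398.19100737038923 398.19100737038923 278.5550366477734 203.1179363779356
[[   0.4668   -0.5789    0.6686 -213.2455]
 [  -0.8842   -0.2886    0.3674 -372.2068]
 [  -0.0197   -0.7626   -0.6465  879.8528]
 [   0.        0.        0.        1.    ]]
side 491.0390574102786 491.0390574102786 272.6021807677775 210.10789022873354
[[ -0.9488  -0.1949   0.2486 220.8746]
 [ -0.3155   0.6207  -0.7177 872.839 ]
 [ -0.0144  -0.7594  -0.6504 906.1556]
 [  0.       0.       0.       1.    ]]
wrist 296.5065348604378 296.5065348604378 279.978567988107 208.55277057275364
[[  1.       0.0008  -0.0035 649.5374]
 [ -0.0003  -0.9549  -0.2968  76.1657]
 [ -0.0035   0.2968  -0.9549 372.9881]
 [  0.       0.       0.       1.    ]]
{'clock': 0.15, 'qpos': array([-0.0658,  0.6291,  0.0384,  1.5181, -0.027 ,  0.9963, -0.02  ]), 'qd': array([ 0.0002, -0.0037,  0.0013, -0.0037,  0.0024, -0.0025,  0.0008]), 'tau': array([  0.0022, -56.38  ,   1.2279, -19.3651,   0.0112,   0.0074,
        -0.    ]), 'eef_pos': array([649.529 ,   0.0207, 230.6059]), 'tool_rot': array([-3.1401, -0.    ,  1.5708]), 'force': array([-0.4591, -0.5031,  0.0152]), 'torque': array([-0.0054, -0.0345,  0.0037]), 'gripper_force': 0.0, 'width': 85.43370094778467}
```

View images.

View pics/scene0.png

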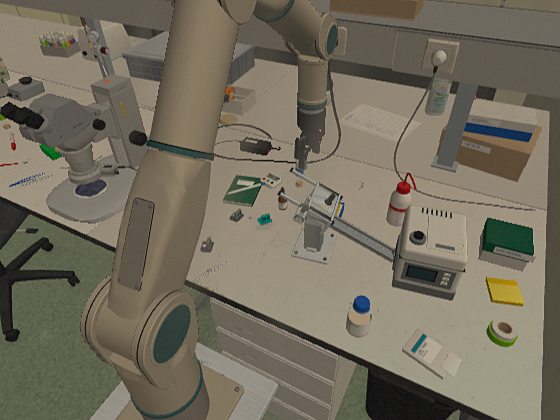

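View pics/side0.png

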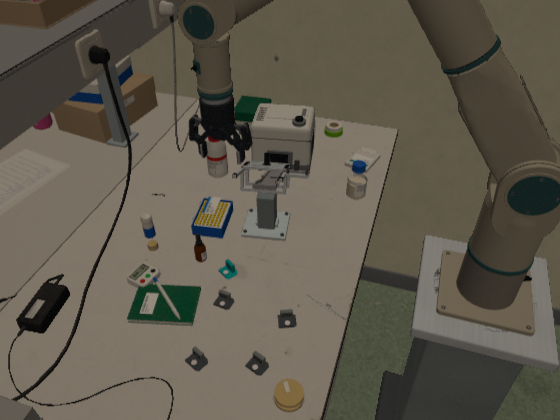

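```bash
cat > h.py <<'E'
from cell import *
import cv2,numpy as np
np.set_printoptions(precision=2,suppress=True)
def ray(n,u,v,info=None):
    i=info or camera_info(n);T=np.array(i["T"])
    d=T[:3,:3]@np.array([(u-i["cx"])/i["fx"],(v-i["cy"])/i["fy"],1.]);return T[:3,3],d/np.linalg.norm(d)
def onz(n,u,v,z,info=None):
    o,d=ray(n,u,v,info);return o+d*(z-o[2])/d[2]
def tri(*obs):
    A=np.zeros((3,3));b=np.zeros(3);R=[ray(*o) for o in obs]
    for o,d in R:
        P=np.eye(3)-np.outer(d,d);A+=P;b+=P@o
    p=np.linalg.solve(A,b);return p,[np.linalg.norm((np.eye(3)-np.outer(d,d))@(p-o)) for o,d in R]
def proj(n,p,info=None):
    i=info or camera_info(n);T=np.array(i["T"]);c=T[:3,:3].T@(np.asarray(p)-T[:3,3])
    return np.array([i["fx"]*c[0]/c[2]+i["cx"],i["fy"]*c[1]/c[2]+i["cy"]])
E
python3 - <<'E'
from h import *
a=cv2.imread("pics/side0.png");
c1=cv2.resize(a[250:380,170:310],None,fx=4,fy=4,interpolation=cv2.INTER_CUBIC)
c2=cv2.resize(a[90:250,220:350],None,fx=3.7,fy=3.7,interpolation=cv2.INTER_CUBIC)
cv2.imwrite("pics/c1.png",c1);cv2.imwrite("pics/c2.png",c2)
b=cv2.imread("pics/scene0.png")
c3=cv2.resize(b[150:290,190:390],None,fx=4,fy=4,interpolation=cv2.INTER_CUBIC);cv2.imwrite("pics/c3.png",c3)
for u,v in [(224,299),(287,319),(257,362),(197,358),(228,269),(267,222)]: print(u,v,onz("side",u,v,6))
E
```

```text
224 299 [572.52 215.7    6.  ]
287 319 [415.98 225.29   6.  ]
257 362 [443.12 348.22   6.  ]
197 358 [565.77 377.85   6.  ]
228 269 [599.59 125.36   6.  ]
267 222 [563.77 -68.33   6.  ]
```

View pics/c1.png

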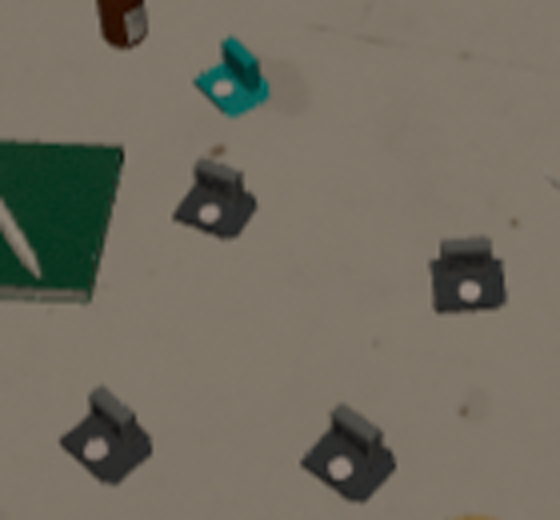

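View pics/c2.png

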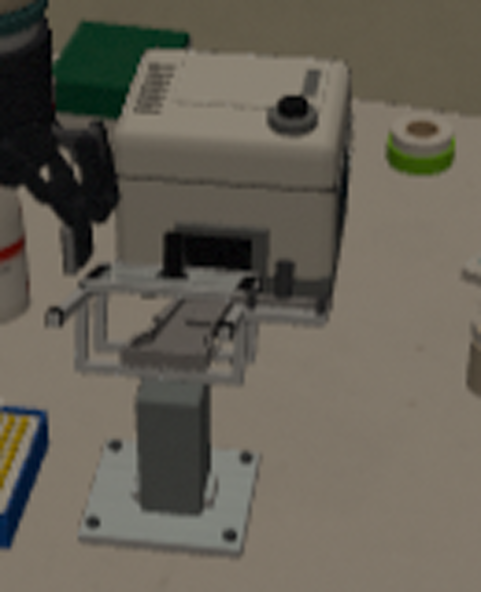

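View pics/c3.png

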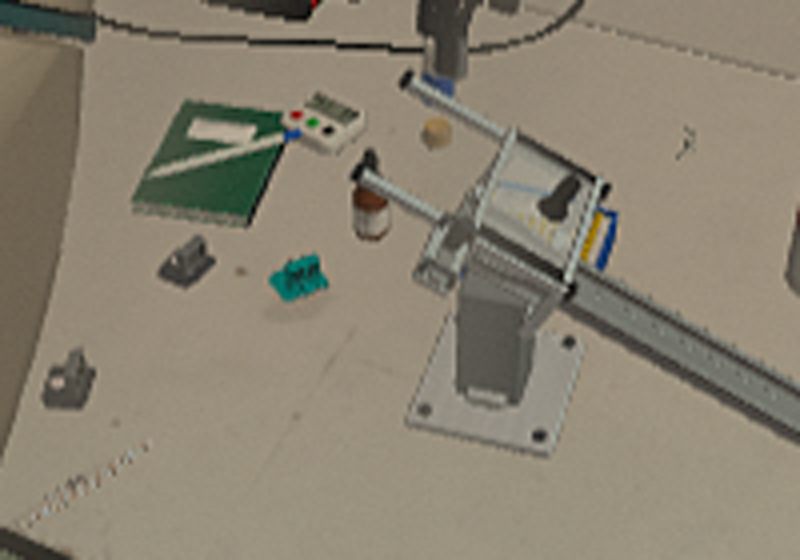

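```bash
cat >> h.py <<'E'
from scipy.optimize import least_squares
def Rz(a): c,s=np.cos(a),np.sin(a);return np.array([[c,-s,0],[s,c,0],[0,0,1.]])
def Ry(a): c,s=np.cos(a),np.sin(a);return np.array([[c,0,s],[0,1,0],[-s,0,c]])
def chute(pose,p): # chute mm -> world
    x,y,a=pose;return np.array([x,y,140.])+Rz(a)@Ry(np.radians(25))@np.asarray(p,float)
E
python3 - <<'E'
from h import *
S=lambda u,v:("side",220+u/3.7,90+v/3.7)
C=lambda u,v:("scene",190+u/4,150+v/4)
K=dict(knobtop=(S(173,234),C(574,182)),catch=(S(285,278),C(460,235)),runL=(S(55,317),C(408,80)),dnL=(S(100,272),C(600,190)),dnR=(S(243,284),C(570,290)))
for k,o in K.items(): p,r=tri(*o);print(k,p,r)
print("key",tri(S(292,101),("scene",417,234)))
pts=[((10,4,82),S(173,234)),((10,4,82),C(574,182)),((-44.5,-78,66),S(285,280)),((-122,58,43),S(55,317)),((-122,58,43),C(408,80)),((-122,-50,43),C(362,172)),((46,58,43),C(600,190)),((46,-50,43),C(570,290))]
f=lambda q:np.concatenate([proj(o[0],chute(q,p))-o[1:] for p,o in pts])
s=least_squares(f,[563,-68,-1.57],x_scale=[10,10,.1]);print(s.x);print(f(s.x).reshape(-1,2))
for n in("side","scene"):
  for p in((10,4,82),(-44.5,-78,66)): print(n,proj(n,chute(s.x,p)))
E
```

```text
knobtop [ 573.61 -106.2   206.9 ] [np.float64(1.4338557302521688), np.float64(1.4338557302521624)]
catch [481.82 -65.45 216.47] [np.float64(0.9688036856005717), np.float64(0.9688036856005675)]
runL [604.01  31.85 227.09] [np.float64(1.1916684230990087), np.float64(1.1916684230988526)]
dnL [ 629.18 -107.78  161.12] [np.float64(0.03920154128931576), np.float64(0.03920154128939162)]
dnR [ 528.09 -126.66  158.17] [np.float64(1.0251211074620337), np.float64(1.025121107462235)]
key (array([ 553.32, -335.69,  185.61]), [np.float64(0.520188326723848), np.float64(0.5201883267239031)])
[561.23 -64.01  -1.4 ]
[[-0.03 -1.5 ]
 [-0.26 -0.29]
 [-0.41 -1.61]
 [-0.5  -0.19]
 [-2.19 -0.78]
 [-2.49 -0.61]
 [ 1.57  1.03]
 [ 1.23  1.19]]
side [266.72 151.74]
side [296.62 164.07]
scene [333.24 195.21]
scene [304.86 208.32]
```

View pics/wrist0.png

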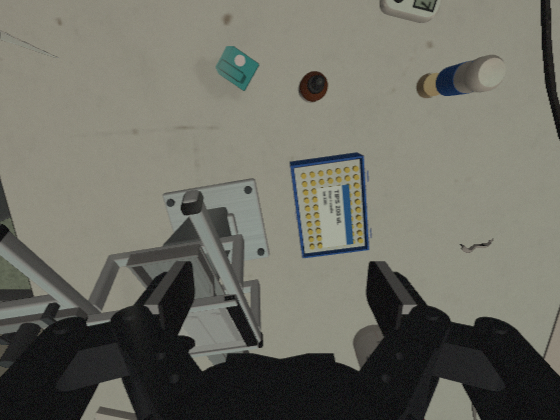

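```bash
cat >> h.py <<'E'
from scipy.spatial.transform import Rotation as Ro
PO=[561.2,-64.0,-1.40]
def RC(): return Rz(PO[2])@Ry(np.radians(25))@np.diag([-1,1,-1.])
def delta(p,R):
    s=read_state();R0=Ro.from_euler("xyz",s["tool_rot"]).as_matrix()
    return np.r_[R0.T@(np.asarray(p)-s["eef_pos"]),Ro.from_matrix(R0.T@R).as_rotvec()].round(3)
def dch(p): # tcp to chute point, aligned
    d=delta(chute(PO,p),RC());print("to chute",p,"world",chute(PO,p),"delta",d,"n",np.linalg.norm(d[:3])/62.5,np.linalg.norm(d[3:])/.187)
def here():
    s=read_state();q=(RC()@np.diag([-1,1,-1.])).T@(s["eef_pos"]-np.array([PO[0],PO[1],140]));print("t",s["clock"],"tcp",s["eef_pos"],"chute",q,"F",s["force"],"w",s["width"],"g",s["gripper_force"])
E
python3 - <<'E'
from h import *
print(proj("wrist",chute(PO,(-122,58,43))),proj("wrist",chute(PO,(-122,58,47))))
here();dch((-44.5,-78,125))
print(delta(chute(PO,(-44.5,-78,125))-np.array([0,0,70]),RC()))
E
```

```text
[186.87 198.81] [185.52 204.07]
t 0.15 tcp [649.53   0.02 230.61] chute [-81.86  97.93  61.8 ] F [-0.46 -0.5   0.02] w 85.43370094778467 g 0.0
to chute (-44.5, -78, 125) world [486.46 -89.57 272.09] delta [ -89.6  -163.13  -41.25    0.04    0.43   -0.17] n 3.0500870625947716 2.501079294606203
[ -89.6  -163.03   28.75    0.04    0.43   -0.17]
```

>>> play_rows(deltas=[0,0,-60,0,0,0,0.6,-40,-80,-70,0.02,0.2,-0.08,0.6,-90,-163,-41,0.04,0.43,-0.17,0.6,-90,-163,-41,0.04,0.43,-0.17,0.6,-90,-163,-41,0.04,0.43,-0.17,0.6,-90,-163,-41,0.04,0.43,-0.17,0.6])

```text
clock: 0.9
eef_pos: [487.3, -90.0, 272.4]
tool_rot: [-3.139, -0.432, 1.742]
force: [1.1, 0.1, 0.0]
width: 51.1
gripper_force: 0.0
```

```bash
python3 - <<'E'
from h import *
here();dch((-44.5,-78,56))
cv2.imwrite("pics/w1.png",get_image("wrist")[:,:,::-1])
print([proj("wrist",chute(PO,p)) for p in ((10,4,82),(-44.5,-78,78),(-122,-50,47),(-122,58,47))])
E
```

```text
t 0.9 tcp [487.29 -90.02 272.39] chute [-44.1  -77.26 125.51] F [1.09 0.08 0.01] w 51.10258945732286 g 0.0
to chute (-44.5, -78, 56) world [481.5  -60.84 209.56] delta [ 0.73 -0.56 69.51 -0.    0.01  0.  ] n 1.1122562366073745 0.031181560935001604
[array([391.  , 304.85]), array([278.59, 232.94]), array([318.57, 114.8 ]), array([471.45, 115.1 ])]
```

View pics/w1.png

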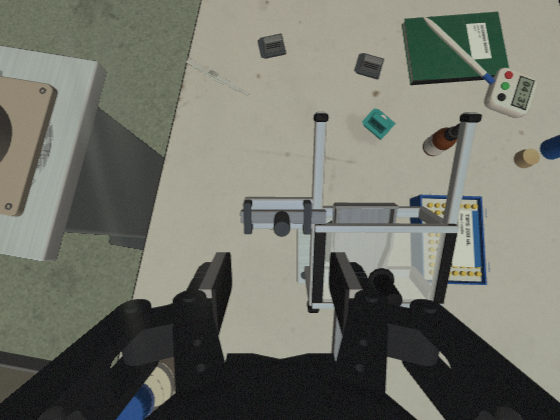

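>>> play_rows(deltas=[0.7,-0.6,69.5,0,0.01,0,0.6,0.7,-0.6,69.5,0,0.01,0,0.6,0.7,-0.6,69.5,0,0.01,0,0,0.7,-0.6,69.5,0,0.01,0,0,0.7,-0.6,69.5,0,0.01,0,0,0.7,-0.6,69.5,0,0.01,0,0,0.7,-0.6,69.5,0,0.01,0,0])

```text
clock: 1.82
eef_pos: [482.7, -61.6, 210.9]
tool_rot: [3.141, -0.44, 1.743]
force: [0.9, -1.6, 6.2]
width: 9.1
gripper_force: 58.8
```

```bash
python3 - <<'E'
from h import *
here()
E
```

```text
t 1.825 tcp [482.67 -61.62 210.89] chute [-44.19 -76.99  57.62] F [ 0.91 -1.62  6.17] w 9.083685197955965 g 58.77406597137451
```

>>> play_rows(deltas=[0,-6,0,0,0,0,0,0,-12,0,0,0,0,0,0,-18,0,0,0,0,0,0,-18.5,0,0,0,0,0,0,-18.5,0,0,0,0,0])

```text
clock: 2.45
eef_pos: [465.4, -64.6, 210.9]
tool_rot: [3.139, -0.44, 1.743]
force: [4.6, -0.8, 7.1]
width: 9.5
gripper_force: 59.4
```

```bash
python3 - <<'E'
from h import *
here()
a=get_image("wrist")[:,:,::-1];cv2.imwrite("pics/w2.png",a[100:400,150:550])
E
```

```text
t 2.45 tcp [465.38 -64.55 210.85] chute [-44.21 -94.52  57.56] F [ 4.65 -0.78  7.05] w 9.457765772482723 g 59.43718492984772
```

View pics/w2.png

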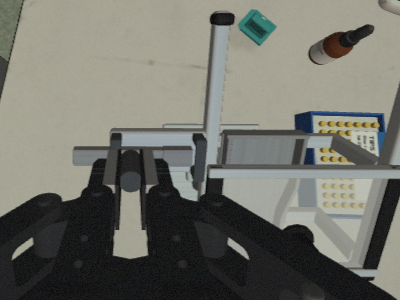

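>>> play_rows(deltas=[0,0,0,0,0,0,0.5,0,0,0,0,0,0,0.5,0,0,0,0,0,0,0.5,0,0,-50,0,0,0,0.5,0,0,-50,0,0,0,0.5])

```text
clock: 3.12
eef_pos: [468.5, -87.2, 256.6]
tool_rot: [3.14, -0.437, 1.742]
force: [0.1, -1.0, -1.1]
width: 42.8
gripper_force: 0.0
```

```bash
python3 - <<'E'
from h import *
here()
a=get_image("wrist")[:,:,::-1].copy()
for p in ((10,4,82),(10,4,52),(-44.5,-95.5,78),(-44.5,-95.5,53),(-122,-50,47),(-122,58,47),(-38,-52,51),(-38,60,51)):
    q=proj("wrist",chute(PO,p));print(p,q);cv2.circle(a,tuple(int(t) for t in q.round()),2,(0,0,255),-1)
cv2.imwrite("pics/w3.png",cv2.resize(a[100:400,150:550],None,fx=2,fy=2))
dch((10,4,110));dch((10,4,56))
E
```

```text
t 3.125 tcp [468.46 -87.24 256.58] chute [-42.8  -95.34 108.68] F [ 0.08 -1.03 -1.09] w 42.76625596720323 g 0.0
(10, 4, 82) [431.1  320.26]
(10, 4, 52) [412.07 294.59]
(-44.5, -95.5, 78) [282.04 242.3 ]
(-44.5, -95.5, 53) [281.91 228.09]
(-122, -50, 47) [352.11 113.15]
(-122, 58, 47) [518.71 113.1 ]
(-38, -52, 51) [342.3  235.61]
(-38, 60, 51) [498.2  235.76]
to chute (10, 4, 110) world [ 574.58 -118.06  235.47] delta [-53.73 100.3   -3.43  -0.    -0.     0.  ] n 1.8212856101117145 0.020008863030876692
to chute (10, 4, 56) world [570.7  -95.57 186.53] delta [-53.91 100.38  50.57  -0.    -0.     0.  ] n 1.9944913441737468 0.020008863030876692
```

View pics/w3.png

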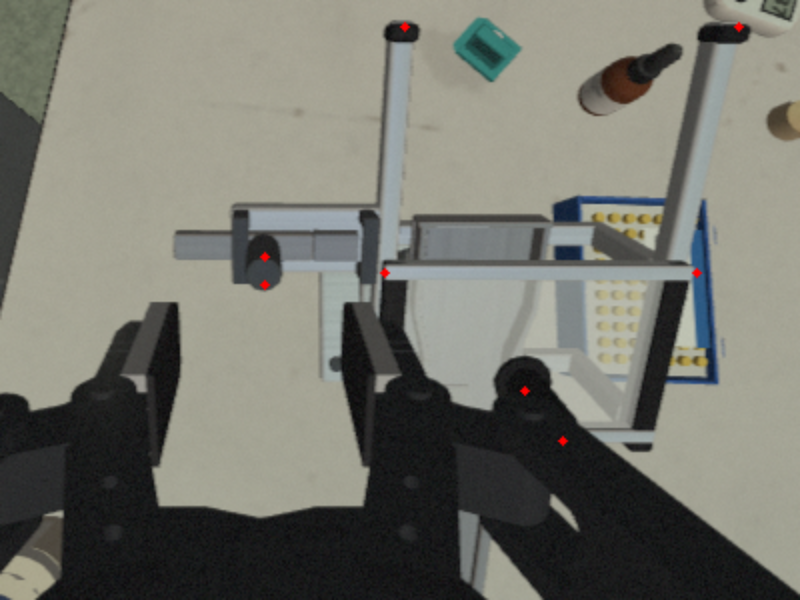

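>>> play_rows(deltas=[-54,100,-10,0,0,0,0.6,-54,100,-10,0,0,0,0.6,-54,100,0,0,0,0,0.6,-54,100,50.5,0,0,0,0.6,-54,100,50.5,0,0,0,0.6,-54,100,50.5,0,0,0,0,-54,100,50.5,0,0,0,0,-54,100,50.5,0,0,0,0,-54,100,50.5,0,0,0,0])

```text
clock: 4.3
eef_pos: [572.0, -95.3, 187.1]
tool_rot: [3.139, -0.439, 1.743]
force: [5.1, 0.4, 0.9]
width: 11.8
gripper_force: 58.6
```

```bash
python3 - <<'E'
from h import *
here()
E
```

```text
t 4.3 tcp [572.02 -95.29 187.12] chute [ 9.7   5.35 56.51] F [5.1  0.41 0.89] w 11.798287403233823 g 58.58959078788757
```

>>> play_rows(deltas=[20,0,0,0,0,0,0,40,0,0,0,0,0,0,60,0,0,0,0,0,0,75,0,0,0,0,0,0,80.5,0,0,0,0,0,0,80.5,0,0,0,0,0,0,80.5,0,0,0,0,0,0])

```text
clock: 5.18
eef_pos: [559.9, -24.5, 220.6]
tool_rot: [3.139, -0.438, 1.743]
force: [6.6, -0.3, -3.3]
width: 12.1
gripper_force: 58.9
```

```bash
sed -i 's/^PO=.*/PO=[562.2,-63.8,-1.40]/' h.py; python3 - <<'E'
from h import *
here()
E
```

```text
t 5.175 tcp [559.95 -24.52 220.63] chute [-69.5    4.46  56.56] F [ 6.63 -0.28 -3.26] w 12.14039687108154 g 58.854212164878845
```

>>> play_rows(deltas=[1,0,0,0,0,0,0,2,0,0,0,0,0,0,2,0,0,0,0,0,0])

```text
clock: 5.55
eef_pos: [559.9, -24.4, 220.7]
tool_rot: [3.139, -0.435, 1.742]
force: [8.0, -3.3, -6.6]
width: 12.3
gripper_force: 58.7
```

```bash
python3 - <<'E'
from h import *
here()
E
```

```text
t 5.55 tcp [559.93 -24.44 220.7 ] chute [-69.61   4.45  56.58] F [ 8.04 -3.27 -6.6 ] w 12.320030995462238 g 58.69397163391113
```

```bash
python3 - <<'E'
from h import *
print(delta((565,210,270),np.diag([1,-1,-1.])), delta((565,210,130),np.diag([1,-1,-1.])))
E
```

```text
[229.5   44.68  52.43  -0.38  -0.32   1.71] [170.5   44.3  179.39  -0.38  -0.32   1.71]
```

>>> play_rows(deltas=[0,0,0,0,0,0,0.6,0,0,0,0,0,0,0.6,0,0,-40,0,0,0,0.6,40,10,-60,0,0,0,0.6,100,30,-20,-0.04,-0.03,0.18,0.6,160,40,20,-0.08,-0.06,0.36,0.6,229,44,52,-0.12,-0.1,0.54,0.6,229,44,52,-0.16,-0.13,0.72,0.6,229,44,52,-0.2,-0.17,0.9,0.6,229,44,52,-0.24,-0.2,1.08,0.6])

```text
clock: 6.8
eef_pos: [559.5, 213.4, 271.9]
tool_rot: [-3.038, -0.159, 0.648]
force: [0.5, -0.8, -0.2]
width: 51.3
gripper_force: 0.0
```

```bash
python3 - <<'E'
from h import *
here()
cv2.imwrite("pics/scene1.png",get_image("scene")[:,:,::-1])
cv2.imwrite("pics/side1.png",get_image("side")[:,:,::-1])
print(delta((570,213,130),np.diag([1,-1,-1.])),read_state()["qpos"])
E
```

```text
t 6.8 tcp [559.5  213.38 271.93] chute [-303.72   44.45    3.94] F [ 0.47 -0.78 -0.2 ] w 51.272286989114306 g 0.0
[-15.62  22.18 139.74  -0.15  -0.12   0.66] [-0.46  0.46  0.19  1.74 -0.32  0.86 -1.  ]
```

>>> play_rows(deltas=[-15,22,60,-0.04,-0.03,0.18,0.6,-15,22,110,-0.08,-0.06,0.36,0.6,-15.6,22,140,-0.12,-0.1,0.54,0.6,-15.6,22,140,-0.15,-0.12,0.66,0.6,-15.6,22,140,-0.15,-0.12,0.66,0.6,-15.6,22,140,-0.15,-0.12,0.66,0.6])

```text
clock: 7.65
eef_pos: [571.3, 209.8, 129.8]
tool_rot: [-3.138, -0.001, 0.0]
force: [0.0, -0.4, -0.7]
width: 51.4
gripper_force: 0.0
```

```bash
python3 - <<'E'
from h import *
s=read_state();print(s["eef_pos"],s["tool_rot"])
a=get_image("wrist")[:,:,::-1];cv2.imwrite("pics/A.png",a)
m=a[:260];g=cv2.cvtColor(m,cv2.COLOR_BGR2GRAY)
b=cv2.inRange(g,0,105);c,_=cv2.findContours(b,0,2)
for k in c:
    if cv2.contourArea(k)>300: print(cv2.minAreaRect(k))
x=cv2.resize(a[:300,100:460],None,fx=2,fy=2);cv2.imwrite("pics/A2.png",x)
E
```

```text
[571.34 209.85 129.83] [-3.14 -0.    0.  ]
((552.5, 219.0), (52.0, 13.0), 90.0)
((98.88236236572266, 207.47059631347656), (39.775840759277344, 48.50712585449219), 14.03624439239502)
((268.8307800292969, 199.35386657714844), (36.71428298950195, 43.164085388183594), 7.125016689300537)
((511.5889892578125, 205.3871307373047), (8.253630638122559, 107.77568054199219), 4.573921203613281)
((370.8317565917969, 172.44332885742188), (42.19525909423828, 45.25535202026367), 35.311214447021484)
((428.6000671386719, 60.19999694824219), (41.14365005493164, 86.75943756103516), 63.43495178222656)
((529.0, 50.0), (100.0, 60.0), 90.0)
((206.7296600341797, 61.50188446044922), (163.7015838623047, 138.26675415039062), 75.21726989746094)
```

View pics/A2.png

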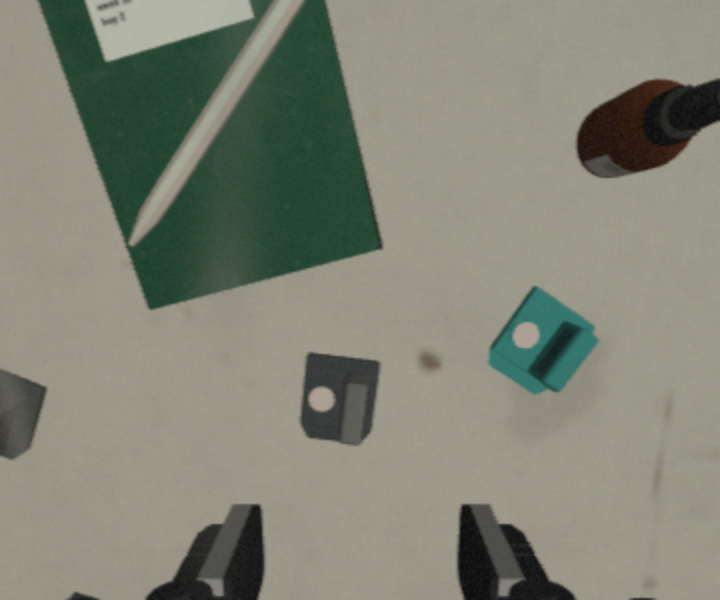

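```bash
python3 - <<'E'
import cv2
g=cv2.cvtColor(cv2.imread("pics/A.png"),cv2.COLOR_BGR2GRAY)
for v in range(174,226,3): print(v,g[v,248:294:2])
E
```

```text
174 [154 153 152 156 152 154 154 153 152 151 153 152 154 154 154 151 149 153
 153 149 150 153 152]
177 [153 152 152  67  50  47  54  75  85 125 151 151 154 153 153 154 153 150
 150 150 150 151 153]
180 [153 153 137  54  61  58  61  62  62  61  65  57  59  62  58  57  51  56
  51  73 106 153 152]
183 [154 152 119  51  59  60  58  61  57  57  61  58  60  59  59  57  57  56
  60  57  60 131 152]
186 [150 151 113  57  56  61  62  61  61  64  63  62  61  52  53  55  61  60
  60  62  63 140 154]
189 [153 153  91  60  57  58  61  57  60  58  57  62  53  54  58  60  62  64
  62  60  73 151 153]
192 [150 152  76  59  61  61  59  59  59  58  58  61  53  82  89  88  83  75
  60  57  99 153 152]
195 [151 151  63  59 139 161 160 162 162  74  61  59  52  85  92  93  94  94
  58  57 119 152 152]
198 [153 137  53 125 160 162 162 161 163 134  58  58  60  91  93  93  94  95
  56  59 131 152 152]
201 [152 127  59  93 160 161 161 160 161 138  59  56  67  91  93  94  93  76
  57  60 149 154 153]
204 [151 118  55  63  95 160 160 162 138  61  59  49  75  89  93  92  95  75
  61  73 152 153 152]
207 [154 114  59  61  55  59  61  57  59  60  58  47  81  91  93  96  93  70
  58 102 154 152 152]
210 [152  92  61  54  62  58  61  58  60  62  63  54  85  91  93  95  94  56
  59 126 150 150 151]
213 [152 129  61  60  59  53  58  55  53  54  59  57  91  94  92  94  92  61
  61 131 151 152 151]
216 [151 153 122  57  54  59  53  61  59  60  56  58  90  89  93  94  79  55
  83 153 154 153 152]
219 [152 153 153 151 128 116  80  68  55  58  54  71  91  89  97  92  80 125
 151 153 152 155 152]
222 [150 152 153 153 151 151 150 152 152 154 151 150 148 120 104 103 142 151
 150 156 151 152 150]
225 [152 153 153 151 151 153 152 153 154 149 151 151 152 150 152 153 153 151
 150 150 152 154 151]
```

```bash
cat >> h.py <<'E'
def carriers(a,info,vmax=262):
    """detect carriers in a wrist BGR picture -> list of (fin centre world xy, carrier yaw, carrier origin xy, px)"""
    a=a[:vmax];g=cv2.cvtColor(a,cv2.COLOR_BGR2GRAY);sat=a.max(2).astype(int)-a.min(2)
    b=((g<118)&(sat<30)).astype(np.uint8)*255;out=[]
    for k in cv2.findContours(b,0,2)[0]:
        A=cv2.contourArea(k)
        if not 500<A<5000: continue
        m=cv2.drawContours(np.zeros_like(g),[k],-1,255,-1)
        sp=(m>0)&(g>135);sp=cv2.morphologyEx(sp.astype(np.uint8),cv2.MORPH_OPEN,np.ones((3,3)))
        f=((m>0)&(g>=78)&(g<=108)).astype(np.uint8);f=cv2.morphologyEx(f,cv2.MORPH_OPEN,np.ones((3,3)))
        fc=max(cv2.findContours(f,0,2)[0],key=cv2.contourArea,default=None)
        if sp.sum()<20 or fc is None: continue
        q=cv2.boxPoints(cv2.minAreaRect(fc));W=np.array([onz("",u,v,30,info)[:2] for u,v in q])
        c=W.mean(0);e1,e2=W[1]-W[0],W[2]-W[1]
        if np.linalg.norm(e1)<np.linalg.norm(e2): e1,e2=e2,e1
        L,B=np.linalg.norm(e1),np.linalg.norm(e2);e=e1/L
        v,u=np.nonzero(sp);s=onz("",u.mean(),v.mean(),6,info)[:2]
        y=c-s
        if e[0]*y[1]-e[1]*y[0]<0: e=-e   # +y must lie left of +x
        yaw=np.arctan2(e[1],e[0]);o=c-Rz(yaw)[:2,:2]@np.array([-1,7.])
        sl=Rz(yaw)[:2,:2].T@(s-o)
        out.append((c,yaw,o));print("px",cv2.minAreaRect(k)[0],"fin",c,"LxB",L,B,"yaw",yaw,"spot local",sl)
    return out
def Rg(yaw): return Rz(yaw)@np.diag([-1,1,-1.])
def look():
    i=camera_info("wrist");a=get_image("wrist")[:,:,::-1].copy();return carriers(a,i)
def grasp(n,z=12):
    r=min(look(),key=lambda r:np.linalg.norm(r[0]-np.array(n)));print("delta",delta((*r[0],z),Rg(r[1])))
E
python3 - <<'E'
from h import *
grasp((572,210))
E
```

```text
px (98.50000762939453, 208.0) fin [570.34 363.68] LxB 44.59310297095053 23.367828299547913 yaw 2.7212818139275297 spot local [ 10.55 -19.47]
px (268.5230712890625, 199.3153839111328) fin [572.68 213.34] LxB 27.1616017629175 8.229853264230554 yaw 3.0178957311600985 spot local [ 0.66 -8.47]
delta [  1.05  -3.08 118.19  -0.    -0.     0.12]
```

>>> play_rows(deltas=[1,-3,60,0,0,0.12,0.45,1,-3,100,0,0,0.12,0.45,1,-3,118,0,0,0.12,0.45,1,-3,118,0,0,0.12,0.45,1,-3,118,0,0,0.12,0,1,-3,118,0,0,0.12,0,1,-3,118,0,0,0.12,0,1,-3,118,0,0,0.12,0])

```text
clock: 8.75
eef_pos: [573.8, 214.3, 13.4]
tool_rot: [-3.138, -0.004, -0.122]
force: [-1.1, -0.4, 7.3]
width: 8.7
gripper_force: 61.0
```

```bash
python3 - <<'E'
from h import *
here();print(delta((562,120,260),RC()));dch((-15,7.5,75))
E
```

```text
t 8.75 tcp [573.82 214.33  13.45] chute [-193.13   58.72 -229.7 ] F [-1.12 -0.42  7.32] w 8.698343763731911 g 61.00488066673279
[   0.65   94.12 -246.92    0.41    0.29   -1.83]
to chute (-15, 7.5, 75) world [572.67 -80.36 214.31] delta [  35.47  291.87 -201.86    0.41    0.29   -1.83] n 5.706263622808887 10.14226070744161
```

```bash
python3 - <<'E'
from h import *
print(delta(chute(PO,(-15,7.5,150)),RC()),delta((573,214,300),RC()))
E
```

```text
[  44.86  321.95 -269.92    0.41    0.29   -1.83] [   0.28   -0.67 -286.56    0.41    0.29   -1.83]
```

>>> play_rows(deltas=[0,0,-50,0,0,0,0,0,0,-110,0.04,0.03,-0.18,0,0,0,-170,0.08,0.06,-0.36,0,0,0,-230,0.12,0.09,-0.54,0,0,20,-290,0.16,0.11,-0.72,0,5,70,-290,0.2,0.14,-0.9,0,10,120,-290,0.24,0.17,-1.08,0,20,175,-290,0.28,0.2,-1.26,0,30,230,-290,0.32,0.23,-1.44,0,38,285,-285,0.36,0.26,-1.62,0])

```text
clock: 10.0
eef_pos: [575.1, -75.8, 297.1]
tool_rot: [-3.081, -0.379, 1.437]
force: [1.2, 0.8, -1.0]
width: 8.4
gripper_force: 59.9
```

```bash
python3 - <<'E'
from h import *
here();dch((-15,7.5,100))
E
```

```text
t 10.0 tcp [575.14 -75.79 297.13] chute [-53.71  10.72 148.33] F [ 1.17  0.75 -1.  ] w 8.435430968175863 g 59.93074893951416
to chute (-15, 7.5, 100) world [574.46 -90.78 236.97] delta [-36.16   4.38  50.18   0.06   0.05  -0.28] n 0.9920790937500901 1.557839463374131
```

>>> play_rows(deltas=[-36,4.4,20,0.03,0.03,-0.15,0,-36,4.4,50,0.06,0.05,-0.28,0,-36,4.4,50,0.06,0.05,-0.28,0,-36,4.4,50,0.06,0.05,-0.28,0])

```text
clock: 10.5
eef_pos: [574.6, -88.9, 237.3]
tool_rot: [-3.138, -0.437, 1.732]
force: [0.1, 0.2, -0.2]
width: 8.7
gripper_force: 59.9
```

```bash
python3 - <<'E'
from h import *
here();dch((-15,7.3,14.5))
E
```

```text
t 10.5 tcp [574.59 -88.91 237.25] chute [-16.77   7.94  99.49] F [ 0.06  0.17 -0.16] w 8.667128979966495 g 59.94724094867706
to chute (-15, 7.3, 14.5) world [568.12 -55.2  159.48] delta [-1.82 -0.69 84.99  0.   -0.   -0.01] n 1.360150417564175 0.048718896145156676
```

>>> play_rows(deltas=[-1.8,-0.7,45,0,0,-0.01,0,-1.8,-0.7,75,0,0,-0.01,0,-1.8,-0.7,84,0,0,-0.01,0,-1.8,-0.7,84,0,0,-0.01,0,-1.8,-0.7,85,0,0,-0.01,0])

```text
clock: 11.12
eef_pos: [568.8, -56.3, 159.7]
tool_rot: [3.138, -0.436, 1.744]
force: [0.1, -0.4, -0.1]
width: 8.5
gripper_force: 60.0
```

```bash
python3 - <<'E'
from h import *
here()
E
```

```text
t 11.125 tcp [568.77 -56.28 159.68] chute [-14.02   7.76  15.18] F [ 0.11 -0.4  -0.08] w 8.467232263878685 g 59.96595740318298
```

>>> play_rows(deltas=[0,0,1.3,0,0,0,0,0,0,1.5,0,0,0,0,0,0,1.5,0,0,0,0])

```text
clock: 11.5
eef_pos: [568.2, -55.5, 157.8]
tool_rot: [3.14, -0.437, 1.743]
force: [0.8, -1.6, 4.8]
width: 8.7
gripper_force: 60.7
```

```bash
python3 - <<'E'
from h import *
here()
E
```

```text
t 11.5 tcp [568.16 -55.47 157.77] chute [-14.03   7.29  13.06] F [ 0.83 -1.6   4.82] w 8.745722337174701 g 60.71561336517334
```

>>> play_rows(deltas=[0,0,-0.3,0,0,0,0.3,0,0,-0.3,0,0,0,0.3,0,0,-0.3,0,0,0,0.3,0,0,-0.3,0,0,0,0.3,0,0,-0.3,0,0,0,0.3,0,0,-0.3,0,0,0,0.3,0,0,-50,0,0,0,0.3,0,0,-100,0,0,0,0.4,0,0,-140,0,0,0,0.4,0,0,-140,0,0,0,0.4])

```text
clock: 12.75
eef_pos: [579.3, -115.5, 286.3]
tool_rot: [3.136, -0.434, 1.743]
force: [-0.4, 0.3, -0.3]
width: 34.1
gripper_force: 0.0
```

```bash
python3 - <<'E'
from h import *
here()
cv2.imwrite("pics/sc2.png",get_image("scene")[:,:,::-1]);a=cv2.imread("pics/sc2.png")
for x in(-14,66,106,146,186,226): print(x,proj("scene",chute(PO,(x,7,30))))
b=cv2.resize(a[150:290,220:440],None,fx=3.5,fy=3.5,interpolation=cv2.INTER_CUBIC)
w=cv2.resize(get_image("wrist")[:260,:,::-1],(770,357))
cv2.imwrite("pics/sc2c.png",cv2.resize(np.vstack([b[:, :770],w]),(560,600)))
E
```

```text
t 12.75 tcp [ 579.27 -115.51  286.3 ] chute [-13.02   8.04 155.35] F [-0.38  0.34 -0.29] w 34.097781432575495 g 0.0
-14 [316.91 201.94]
66 [342.03 216.19]
106 [354.52 223.28]
146 [366.96 230.34]
186 [379.37 237.38]
226 [391.73 244.39]
```

View pics/sc2c.png

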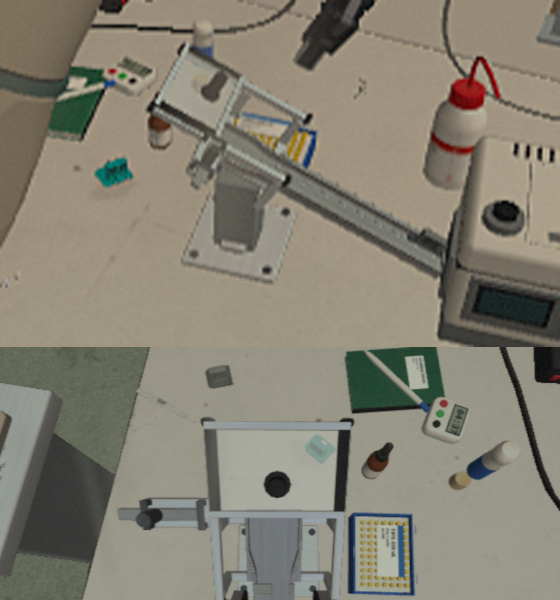

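```bash
cat >> h.py <<'E'
def side():
    a=get_image("side")[:,:,::-1];g=cv2.cvtColor(a,cv2.COLOR_BGR2GRAY);sat=a.max(2).astype(int)-a.min(2)
    b=((g<85)&(sat<30)).astype(np.uint8)*255;b[:240]=0;b[:,:150]=0;b[:,340:]=0
    for k in cv2.findContours(b,0,2)[0]:
        A=cv2.contourArea(k)
        if A>60:
            (u,v),_,_=cv2.minAreaRect(k);print("side",A,(round(u),round(v)),onz("side",u,v,8))
E
python3 - <<'E'
from h import *
side();R=np.diag([1,-1,-1.])
print(delta((580,40,300),R));print(delta((425,215,130),R))
E
```

```text
side 314.0 (258, 364) [439.68 352.91   8.  ]
side 644.5 (330, 384) [289.05 350.56   8.  ]
side 296.5 (197, 359) [564.5  382.17   8.  ]
side 75.0 (174, 322) [653.94 311.34   8.  ]
side 266.5 (286, 318) [417.26 225.73   8.  ]
[142.72  29.37  47.96  -0.38  -0.32   1.71]
[250.48 -92.88 286.7   -0.38  -0.32   1.71]
```

```bash
python3 - <<'E'
from h import *
R=np.diag([1,-1,-1.])
print(delta((430,210,290),R));print(delta((420,220,130),R))
E
```

```text
[313.33 -89.06 139.44  -0.38  -0.32   1.71]
[255.71 -96.94 289.17  -0.38  -0.32   1.71]
```

>>> play_rows(deltas=[55,-15,25,-0.04,-0.03,0.18,0.6,110,-30,50,-0.08,-0.06,0.36,0.6,165,-45,75,-0.12,-0.1,0.54,0.6,215,-60,100,-0.16,-0.13,0.72,0.6,265,-75,120,-0.2,-0.17,0.9,0.6,310,-89,140,-0.24,-0.2,1.08,0.6,295,-91,180,-0.28,-0.23,1.26,0.6,275,-94,235,-0.32,-0.27,1.44,0.6,256,-97,289,-0.36,-0.3,1.62,0.6,256,-97,289,-0.38,-0.32,1.71,0.6])

```text
clock: 14.15
eef_pos: [415.8, 218.1, 125.6]
tool_rot: [-3.134, -0.0, 0.06]
force: [1.3, 0.1, -0.3]
width: 51.1
gripper_force: 0.0
```

>>> play_rows(deltas=[0,0,0,0,0,0,0.5,0,0,0,0,0,0,0.5])

```text
clock: 14.4
eef_pos: [420.6, 219.2, 130.5]
tool_rot: [-3.127, -0.012, 0.067]
force: [0.1, 0.5, 0.5]
width: 42.8
gripper_force: 0.0
```

```bash
python3 - <<'E'
from h import *
here();grasp((417,220),13)
E
```

```text
t 14.4 tcp [420.61 219.17 130.49] chute [-270.52  -91.44 -136.64] F [0.11 0.53 0.46] w 42.82274264694714 g 0.0
px (272.8999938964844, 204.7000274658203) fin [420.58 220.81] LxB 26.495072491226136 7.816938769484307 yaw -2.7613465053382167 spot local [ 0.29 -8.85]
px (138.75, 169.75001525878906) fin [440.43 345.5 ] LxB 27.648717964512013 9.102885434424632 yaw 2.8044228493261003 spot local [  0.53 -11.1 ]
delta [ -1.66  -0.01 117.86  -0.01  -0.01  -0.32]
```

>>> play_rows(deltas=[-1.7,0,50,-0.01,-0.01,-0.17,0.45,-1.7,0,95,-0.01,-0.01,-0.32,0.45,-1.7,0,118,-0.01,-0.01,-0.32,0.45,-1.7,0,118,-0.01,-0.01,-0.32,0.45,-1.7,0,118,-0.01,-0.01,-0.32,0,-1.7,0,118,-0.01,-0.01,-0.32,0,-1.7,0,118,-0.01,-0.01,-0.32,0,-1.7,0,118,-0.01,-0.01,-0.32,0])

```text
clock: 15.45
eef_pos: [422.0, 221.4, 14.1]
tool_rot: [-3.14, -0.008, 0.383]
force: [0.3, -0.9, 8.1]
width: 8.4
gripper_force: 60.0
```

```bash
python3 - <<'E'
from h import *
here();print(delta((420,220,300),RC()));print(delta((540,30,310),RC()));dch((-15,7.3,150));dch((-15,7.3,100))
E
```

```text
t 15.45 tcp [421.98 221.4   14.1 ] chute [-223.11  -89.7  -242.96] F [ 0.27 -0.86  8.05] w 8.403005986839949 g 59.96163547039032
[  -0.     -0.04 -285.91    0.3     0.36   -1.33]
[  40.29  221.04 -296.04    0.3     0.36   -1.33]
to chute (-15, 7.3, 150) world [ 577.86 -111.63  282.29] delta [  22.19  366.61 -268.77    0.3     0.36   -1.33] n 7.28188288339987 7.558327437286121
to chute (-15, 7.3, 100) world [574.27 -90.81 236.97] delta [  26.28  346.05 -223.38    0.3     0.36   -1.33] n 6.603502327791821 7.558327437286121
```

>>> play_rows(deltas=[0,0,-55,0,0,0,0,0,0,-115,0.04,0.05,-0.18,0,0,0,-175,0.08,0.1,-0.36,0,0,0,-235,0.12,0.15,-0.54,0,5,50,-265,0.16,0.2,-0.72,0,15,110,-290,0.2,0.25,-0.9,0,28,170,-292,0.24,0.3,-1.08,0,39,225,-292,0.28,0.34,-1.25,0,36,285,-285,0.3,0.36,-1.33,0,28,340,-275,0.3,0.36,-1.33,0])

```text
clock: 16.7
eef_pos: [566.4, -64.0, 290.8]
tool_rot: [-3.14, -0.436, 1.738]
force: [0.4, -0.4, -0.7]
width: 8.6
gripper_force: 58.9
```

>>> play_rows(deltas=[0,0,0,0,0,0,0,0,0,0,0,0,0,0])

```text
clock: 16.95
eef_pos: [565.0, -60.4, 290.7]
tool_rot: [-3.138, -0.437, 1.736]
force: [0.4, 0.4, -0.6]
width: 8.3
gripper_force: 58.9
```

```bash
python3 - <<'E'
from h import *
here();dch((-14.5,7.3,80))
E
```

```text
t 16.95 tcp [564.95 -60.41 290.7 ] chute [-66.29   3.29 135.36] F [ 0.35  0.44 -0.63] w 8.267470237760344 g 58.9441841840744
to chute (-14.5, 7.3, 80) world [572.91 -82.93 218.63] delta [-51.81   4.38  55.32  -0.    -0.    -0.01] n 1.2147154749125408 0.02928997633717466
```

>>> play_rows(deltas=[-40,4.4,0,0,0,-0.01,0,-52,4.4,20,0,0,-0.01,0,-52,4.4,55,0,0,-0.01,0,-52,4.4,55,0,0,-0.01,0,-52,4.4,55,0,0,-0.01,0])

```text
clock: 17.58
eef_pos: [574.1, -82.9, 220.2]
tool_rot: [3.138, -0.436, 1.75]
force: [0.6, -0.5, 0.0]
width: 8.3
gripper_force: 58.9
```

```bash
python3 - <<'E'
from h import *
here();dch((-14.5,7.3,14))
E
```

```text
t 17.575 tcp [574.09 -82.88 220.21] chute [-15.03   8.48  81.5 ] F [ 0.59 -0.48  0.01] w 8.30568429741731 g 58.94599199295044
to chute (-14.5, 7.3, 14) world [568.17 -55.44 158.82] delta [-0.48 -1.16 67.5  -0.    0.    0.01] n 1.080186173346058 0.03781319685489559
```

>>> play_rows(deltas=[-0.5,-1.2,40,0,0,0.01,0,-0.5,-1.2,62,0,0,0.01,0,-0.5,-1.2,67.5,0,0,0.01,0,-0.5,-1.2,67.5,0,0,0.01,0,-0.5,-1.2,67.5,0,0,0.01,0])

```text
clock: 18.2
eef_pos: [568.3, -56.8, 158.4]
tool_rot: [-3.14, -0.435, 1.737]
force: [-0.1, 0.1, 0.3]
width: 8.3
gripper_force: 59.1
```

```bash
python3 - <<'E'
from h import *
here()
E
```

```text
t 18.2 tcp [568.35 -56.81 158.39] chute [-13.07   7.25  14.2 ] F [-0.09  0.1   0.29] w 8.262342556570339 g 59.06494081020355
```

>>> play_rows(deltas=[0.5,0,0.7,0,0,0,0,0.5,0,0.5,0,0,0,0.3,0.5,0,0.3,0,0,0,0.3,0.5,0,0.3,0,0,0,0.3,0.5,0,0.3,0,0,0,0.3,0.5,0,0.3,0,0,0,0.3,0,0,-50,0,0,0,0.3,0,0,-100,0,0,0,0.4,0,0,-140,0,0,0,0.4,0,0,-140,0,0,0,0.4])

```text
clock: 19.45
eef_pos: [579.3, -116.8, 286.8]
tool_rot: [3.14, -0.433, 1.736]
force: [-0.3, -0.1, 0.5]
width: 34.1
gripper_force: 0.0
```

```bash
cat >> h.py <<'E'
def channel():
    """brightness profile along the chute at fin-top line, in the scene view (carrier fins/feet dark vs bare steel)"""
    g=cv2.cvtColor(get_image("scene")[:,:,::-1],cv2.COLOR_BGR2GRAY)
    for x in list(range(-40,240,10)):
        u,v=proj("scene",chute(PO,(x,7,20))).round().astype(int);u2,v2=proj("scene",chute(PO,(x,-10,6))).round().astype(int)
        print((x,int(g[v,u]),int(g[v2,u2])),end=" ")
    print()
E
python3 - <<'E'
from h import *
here();channel();side()
R=np.diag([1,-1,-1.])
print(delta((440,300,290),R));print(delta((435,340,130),R));print(delta((430,330,130),R))
E
```

```text
t 19.45 tcp [ 579.29 -116.79  286.76] chute [-12.06   7.84 156.3 ] F [-0.27 -0.09  0.51] w 34.14366215984801 g 0.0
(-40, 167, 119) (-30, 91, 129) (-20, 89, 149) (-10, 90, 148) (0, 84, 140) (10, 133, 153) (20, 117, 153) (30, 129, 144) (40, 96, 121) (50, 126, 40) (60, 139, 123) (70, 111, 122) (80, 132, 124) (90, 108, 120) (100, 133, 123) (110, 125, 122) (120, 110, 121) (130, 106, 126) (140, 128, 117) (150, 112, 118) (160, 106, 121) (170, 67, 122) (180, 77, 118) (190, 58, 119) (200, 100, 124) (210, 38, 124) (220, 50, 120) (230, 44, 120) 
side 314.5 (258, 364) [439.68 352.91   8.  ]
side 644.5 (330, 384) [289.05 350.56   8.  ]
side 296.5 (197, 359) [564.5  382.17   8.  ]
side 75.0 (173, 322) [654.12 311.46   8.  ]
[393.18 -66.54 177.2   -0.38  -0.32   1.71]
[361.91 -64.21 339.19  -0.38  -0.32   1.71]
[353.72 -70.81 335.39  -0.38  -0.32   1.71]
```

>>> play_rows(deltas=[55,-10,25,-0.04,-0.03,0.18,0.6,110,-20,50,-0.08,-0.06,0.36,0.6,165,-30,75,-0.12,-0.1,0.54,0.6,220,-40,100,-0.16,-0.13,0.72,0.6,275,-50,125,-0.2,-0.17,0.9,0.6,330,-58,150,-0.24,-0.2,1.08,0.6,385,-60,175,-0.28,-0.23,1.26,0.6,385,-60,230,-0.32,-0.27,1.44,0.6,375,-59,290,-0.36,-0.3,1.62,0.6,366,-58,341,-0.38,-0.32,1.71,0.6])

```text
clock: 20.8
eef_pos: [439.7, 340.3, 146.7]
tool_rot: [-3.117, -0.018, 0.113]
force: [0.0, 1.4, 0.4]
width: 51.0
gripper_force: 0.0
```

>>> play_rows(deltas=[0,0,0,0,0,0,0.5,0,0,0,0,0,0,0.5,0,0,0,0,0,0,0.5])

```text
clock: 21.18
eef_pos: [443.5, 337.0, 151.4]
tool_rot: [-3.114, -0.023, 0.113]
force: [-0.1, -0.4, 1.2]
width: 43.3
gripper_force: 0.0
```

```bash
python3 - <<'E'
from h import *
here();grasp((440,345),13)
E
```

```text
t 21.175 tcp [443.5  336.97 151.36] chute [-381.02  -48.86 -165.14] F [-0.12 -0.44  1.19] w 43.295097117256624 g 0.0
px (268.300048828125, 197.39999389648438) fin [440.17 345.85] LxB 26.714120490557434 7.42259501255 yaw 2.7990375517925594 spot local [ 0.32 -8.33]
px (250.3330535888672, 59.689483642578125) fin [563.98 374.65] LxB 25.839193420091522 7.734819686487322 yaw 2.7270488228492824 spot local [ 0.36 -8.91]
delta [ -5.58  -5.2  138.62  -0.03  -0.02   0.46]
```

>>> play_rows(deltas=[-5.6,-5.2,55,-0.01,-0.01,0.17,0.45,-5.6,-5.2,95,-0.02,-0.02,0.33,0.45,-5.6,-5.2,120,-0.03,-0.02,0.46,0.45,-5.6,-5.2,138.5,-0.03,-0.02,0.46,0.45,-5.6,-5.2,138.5,-0.03,-0.02,0.46,0.45,-5.6,-5.2,138.5,-0.03,-0.02,0.46,0,-5.6,-5.2,138.5,-0.03,-0.02,0.46,0,-5.6,-5.2,138.5,-0.03,-0.02,0.46,0,-5.6,-5.2,138.5,-0.03,-0.02,0.46,0])

```text
clock: 22.35
eef_pos: [439.2, 346.5, 12.1]
tool_rot: [-3.141, 0.005, -0.345]
force: [-0.1, -0.6, 6.6]
width: 8.7
gripper_force: 60.2
```

```bash
python3 - <<'E'
from h import *
here();print(delta((440,345,300),RC()));print(delta((540,30,310),RC()));dch((-50,5,135))
E
```

```text
t 22.35 tcp [439.19 346.53  12.05] chute [-331.35  -51.47 -295.69] F [-0.06 -0.64  6.6 ] w 8.666719178223548 g 60.221434235572815
[  -0.03    1.1  -287.95    0.45    0.27   -2.05]
[ 200.59  263.7  -298.92    0.45    0.27   -2.05]
to chute (-50, 5, 135) world [569.12 -74.52 283.48] delta [ 263.48  352.21 -272.7     0.45    0.27   -2.05] n 8.280491702609936 11.30771518806772
```

>>> play_rows(deltas=[0,0,-55,0,0,0,0,0,0,-115,0.04,0.02,-0.18,0,0,0,-175,0.08,0.05,-0.36,0,0,0,-235,0.12,0.07,-0.54,0,20,30,-280,0.16,0.1,-0.72,0,50,70,-292,0.2,0.12,-0.9,0,85,115,-295,0.24,0.14,-1.08,0,120,160,-295,0.28,0.17,-1.26,0,155,210,-295,0.32,0.19,-1.44,0,190,255,-295,0.36,0.21,-1.62,0])

```text
clock: 23.6
eef_pos: [518.8, 87.4, 305.4]
tool_rot: [-3.026, -0.314, 1.082]
force: [1.5, 0.0, -0.6]
width: 8.3
gripper_force: 59.2
```

```bash
python3 - <<'E'
from h import *
here();dch((-50,6,150));dch((-14.5,7.3,130))
E
```

```text
t 23.6 tcp [518.85  87.43 305.36] chute [-211.63  -17.02   83.77] F [ 1.53  0.04 -0.58] w 8.292968260869905 g 59.22635793685913
to chute (-50, 6, 150) world [571.19 -80.59 297.08] delta [-120.23  120.84  -44.53    0.13    0.08   -0.62] n 2.8188706102238887 3.411773087680181
to chute (-14.5, 7.3, 130) world [ 576.5  -103.75  263.95] delta [-147.53  139.29  -20.53    0.13    0.08   -0.62] n 3.2628753748018022 3.411773087680181
```

>>> play_rows(deltas=[-40,40,-20,0.04,0.02,-0.18,0,-80,80,-35,0.08,0.05,-0.36,0,-120,120,-44,0.12,0.07,-0.54,0,-147,139,-20,0.13,0.08,-0.62,0,-147,139,-20,0.13,0.08,-0.62,0,-147,139,-20,0.13,0.08,-0.62,0])

```text
clock: 24.35
eef_pos: [575.4, -100.8, 263.9]
tool_rot: [-3.14, -0.434, 1.736]
force: [0.3, -0.1, -0.4]
width: 8.8
gripper_force: 59.2
```

```bash
python3 - <<'E'
from h import *
here();dch((-14.5,7.3,60))
E
```

```text
t 24.35 tcp [ 575.39 -100.82  263.93] chute [-17.28   6.71 128.69] F [ 0.32 -0.12 -0.37] w 8.773214739339966 g 59.21557903289795
to chute (-14.5, 7.3, 60) world [571.47 -74.6  200.51] delta [-2.63  0.58 68.69  0.    0.   -0.01] n 1.0999334861635952 0.028797672765425154
```

Down to about z=13 in one go (+115.5), settling above first.

>>> play_rows(deltas=[-2.6,0.6,50,0,0,-0.01,0,-2.6,0.6,90,0,0,-0.01,0,-2.6,0.6,112,0,0,-0.01,0,-2.6,0.6,114,0,0,-0.01,0,-2.6,0.6,114,0,0,-0.01,0,-2.6,0.6,114,0,0,-0.01,0])

```text
clock: 25.1
eef_pos: [569.2, -57.8, 159.9]
tool_rot: [3.137, -0.432, 1.747]
force: [0.4, -0.2, 0.0]
width: 8.7
gripper_force: 59.2
```

```bash
python3 - <<'E'
from h import *
here()
E
```

```text
t 25.1 tcp [569.23 -57.82 159.86] chute [-12.65   7.95  16.01] F [ 0.36 -0.22  0.03] w 8.696862663899301 g 59.24047350883484
```

>>> play_rows(deltas=[1.5,-0.6,2,0,0,0,0,1.5,-0.6,3.2,0,0,0,0,1.5,-0.6,3.2,0,0,0,0])

```text
clock: 25.48
eef_pos: [567.4, -54.9, 156.6]
tool_rot: [3.139, -0.433, 1.746]
force: [-0.1, -0.4, 2.7]
width: 8.6
gripper_force: 59.8
```

```bash
python3 - <<'E'
from h import *
here()
E
```

```text
t 25.475 tcp [567.38 -54.92 156.58] chute [-14.15   6.61  11.7 ] F [-0.12 -0.41  2.73] w 8.629607967831607 g 59.81522262096405
```

>>> play_rows(deltas=[0,0,0,0,0,0,0.3,0,0,-0.3,0,0,0,0.3,0,0,-0.3,0,0,0,0.3,0,0,-0.3,0,0,0,0.3,0,0,-0.3,0,0,0,0.3,0,0,-0.3,0,0,0,0.3,0,0,-50,0,0,0,0.3,0,0,-100,0,0,0,0.4,0,0,-140,0,0,0,0.4,0,0,-140,0,0,0,0.4])

```text
clock: 26.72
eef_pos: [578.8, -115.0, 285.9]
tool_rot: [3.134, -0.429, 1.746]
force: [-0.5, 0.5, -1.3]
width: 34.4
gripper_force: 0.0
```

```bash
python3 - <<'E'
from h import *
here();channel();side()
R=np.diag([1,-1,-1.])
print(delta((564,372,290),R));print(delta((564,372,130),R))
E
```

```text
t 26.725 tcp [ 578.8  -115.05  285.88] chute [-13.33   7.64 154.75] F [-0.52  0.5  -1.28] w 34.358605762548 g 0.0
(-40, 166, 121) (-30, 91, 129) (-20, 87, 146) (-10, 89, 149) (0, 86, 140) (10, 131, 154) (20, 117, 153) (30, 129, 145) (40, 94, 121) (50, 128, 41) (60, 143, 124) (70, 110, 122) (80, 132, 121) (90, 105, 119) (100, 132, 123) (110, 124, 119) (120, 111, 121) (130, 52, 124) (140, 50, 119) (150, 37, 119) (160, 86, 121) (170, 69, 121) (180, 52, 121) (190, 46, 121) (200, 125, 121) (210, 46, 122) (220, 37, 118) (230, 40, 121) 
side 644.5 (330, 384) [289.05 350.56   8.  ]
side 296.5 (197, 359) [564.5  382.17   8.  ]
side 77.0 (173, 322) [654.12 311.46   8.  ]
[437.77  71.48 195.02  -0.38  -0.32   1.72]
[370.53  71.25 340.2   -0.38  -0.32   1.72]
```

>>> play_rows(deltas=[55,8,25,-0.04,-0.03,0.18,0.6,110,17,50,-0.08,-0.06,0.36,0.6,165,26,75,-0.12,-0.1,0.54,0.6,220,35,100,-0.16,-0.13,0.72,0.6,275,45,125,-0.2,-0.17,0.9,0.6,330,55,150,-0.24,-0.2,1.08,0.6,385,65,175,-0.28,-0.23,1.26,0.6,415,71,220,-0.32,-0.27,1.44,0.6,390,71,280,-0.36,-0.3,1.62,0.6,370,71,335,-0.38,-0.32,1.72,0.6])

```text
clock: 28.08
eef_pos: [562.0, 371.0, 143.1]
tool_rot: [-3.136, -0.006, 0.037]
force: [1.1, 0.2, 0.2]
width: 51.1
gripper_force: 0.0
```

>>> play_rows(deltas=[0,0,0,0,0,0,0.5,0,0,0,0,0,0,0.5,0,0,0,0,0,0,0.5])

```text
clock: 28.45
eef_pos: [567.1, 366.5, 150.5]
tool_rot: [-3.132, -0.014, 0.036]
force: [0.6, -0.5, 1.1]
width: 42.7
gripper_force: 0.0
```

```bash
python3 - <<'E'
from h import *
here();grasp((564,374),13)
E
```

```text
t 28.45 tcp [567.12 366.54 150.49] chute [-388.02   78.   -169.37] F [ 0.64 -0.49  1.1 ] w 42.65016449365173 g 0.0
px (266.1799011230469, 197.05523681640625) fin [564.01 375.1 ] LxB 27.42995218094621 8.282545343222903 yaw 2.756186382275046 spot local [ 0.16 -8.1 ]
delta [ -4.45  -7.02 137.45  -0.01  -0.01   0.42]
```

>>> play_rows(deltas=[-4.5,-7,55,0,0,0.17,0.45,-4.5,-7,95,-0.01,-0.01,0.33,0.45,-4.5,-7,120,-0.01,-0.01,0.42,0.45,-4.5,-7,137,-0.01,-0.01,0.42,0.45,-4.5,-7,137,-0.01,-0.01,0.42,0.45,-4.5,-7,137,-0.01,-0.01,0.42,0,-4.5,-7,137,-0.01,-0.01,0.42,0,-4.5,-7,137,-0.01,-0.01,0.42,0,-4.5,-7,137,-0.01,-0.01,0.42,0])

```text
clock: 29.62
eef_pos: [562.4, 375.5, 11.0]
tool_rot: [3.141, 0.001, -0.382]
force: [-0.9, -0.8, 6.1]
width: 8.7
gripper_force: 60.1
```

```bash
python3 - <<'E'
from h import *
here();print(delta((564,375,300),RC()));dch((-50,5,140))
E
```

```text
t 29.625 tcp [562.41 375.49  11.  ] chute [-337.79   74.88 -299.85] F [-0.91 -0.76  6.09] w 8.706405403494403 g 60.06170153617859
[   1.51   -0.02 -289.      0.46    0.26   -2.08]
to chute (-50, 5, 140) world [569.48 -76.6  288.01] delta [ 175.11  416.91 -276.94    0.46    0.26   -2.08] n 8.484137632271649 11.498027587112762
```

>>> play_rows(deltas=[0,0,-55,0,0,0,0,0,0,-115,0.04,0.02,-0.18,0,0,0,-175,0.08,0.05,-0.36,0,0,0,-235,0.12,0.07,-0.54,0,15,30,-280,0.16,0.1,-0.72,0,32,75,-292,0.2,0.12,-0.9,0,54,125,-295,0.24,0.14,-1.08,0,76,175,-295,0.28,0.17,-1.26,0,98,230,-295,0.32,0.19,-1.44,0,120,285,-295,0.36,0.21,-1.62,0])

```text
clock: 30.88
eef_pos: [567.0, 83.6, 305.1]
tool_rot: [-3.043, -0.341, 1.154]
force: [1.2, -0.2, -1.1]
width: 8.4
gripper_force: 59.1
```

```bash
python3 - <<'E'
from h import *
here();dch((-50,6,150));dch((-14.5,7.3,130))
E
```

```text
t 30.875 tcp [567.04  83.58 305.1 ] chute [-200.66   29.82   88.6 ] F [ 1.22 -0.18 -1.07] w 8.446703704190021 g 59.06164348125458
to chute (-50, 6, 150) world [571.19 -80.59 297.08] delta [-142.61   65.73  -48.76    0.13    0.07   -0.55] n 2.630816501769745 3.0236090476773385
to chute (-14.5, 7.3, 130) world [ 576.5  -103.75  263.95] delta [-171.62   82.33  -25.42    0.13    0.07   -0.55] n 3.0725433497817405 3.0236090476773385
```

>>> play_rows(deltas=[-45,20,-20,0.04,0.02,-0.18,0,-92,42,-35,0.08,0.05,-0.36,0,-142,66,-49,0.12,0.07,-0.52,0,-171,82,-26,0.13,0.07,-0.55,0,-171,82,-26,0.13,0.07,-0.55,0,-171,82,-26,0.13,0.07,-0.55,0,-171,82,-26,0.13,0.07,-0.55,0])

```text
clock: 31.75
eef_pos: [576.1, -100.0, 265.7]
tool_rot: [-3.14, -0.44, 1.742]
force: [-0.5, 0.4, -1.1]
width: 8.6
gripper_force: 59.1
```

```bash
python3 - <<'E'
from h import *
here();dch((-14.5,7.3,15))
E
```

```text
t 31.75 tcp [ 576.07 -100.03  265.73] chute [-18.64   7.51 130.04] F [-0.5   0.44 -1.06] w 8.584749070659427 g 59.06908571720123
to chute (-14.5, 7.3, 15) world [568.24 -55.86 159.72] delta [ -4.6   -0.04 115.02  -0.    -0.     0.  ] n 1.8417912905690481 0.022048693185121176
```

>>> play_rows(deltas=[-4,0,50,0,0,0,0,-4,0,90,0,0,0,0,-4,0,112,0,0,0,0,-4,0,115,0,0,0,0,-4,0,115,0,0,0,0,-4,0,115,0,0,0,0])

```text
clock: 32.5
eef_pos: [568.6, -57.8, 159.8]
tool_rot: [-3.14, -0.439, 1.739]
force: [0.0, -0.2, 0.2]
width: 8.8
gripper_force: 59.1
```

```bash
python3 - <<'E'
from h import *
here()
E
```

```text
t 32.5 tcp [568.58 -57.77 159.77] chute [-12.76   7.31  15.86] F [ 0.01 -0.16  0.23] w 8.790106976106149 g 59.07351851463318
```

>>> play_rows(deltas=[1.5,0,2,0,0,0,0,1.5,0,4,0,0,0,0,1.5,0,4.3,0,0,0,0,1.5,0,4.3,0,0,0,0])

```text
clock: 33.0
eef_pos: [567.3, -54.1, 155.8]
tool_rot: [-3.139, -0.44, 1.738]
force: [-0.6, -0.8, 5.4]
width: 8.9
gripper_force: 59.8
```

```bash
python3 - <<'E'
from h import *
here()
E
```

```text
t 33.0 tcp [567.33 -54.08 155.8 ] chute [-14.57   6.71  10.64] F [-0.59 -0.81  5.44] w 8.922849530494341 g 59.775161147117615
```

>>> play_rows(deltas=[0,0,-0.5,0,0,0,0.2,0,0,-1,0,0,0,0.25,0,0,-1.5,0,0,0,0.3,0,0,-1.5,0,0,0,0.3,0,0,-1.5,0,0,0,0.3,0,0,-1.5,0,0,0,0.3,0,0,-50,0,0,0,0.3,0,0,-100,0,0,0,0.4,0,0,-140,0,0,0,0.4,0,0,-140,0,0,0,0.4])

```text
clock: 34.25
eef_pos: [579.2, -115.1, 284.6]
tool_rot: [3.139, -0.436, 1.738]
force: [0.2, 0.4, -1.2]
width: 34.1
gripper_force: 0.0
```

```bash
python3 - <<'E'
from h import *
here();channel();side()
a=get_image("side")[:,:,::-1];s=get_image("scene")[:,:,::-1];w=get_image("wrist")[:,:,::-1]
A=cv2.resize(a[130:400,130:340],(400,514));B=cv2.resize(s[140:280,180:440],(400,215));C=cv2.resize(w,(400,300))
cv2.imwrite("pics/chk.png",np.hstack([A,np.vstack([B,C])[:514]]))
dch((-70,4.5,110))
E
```

```text
t 34.25 tcp [ 579.15 -115.13  284.59] chute [-12.65   7.98 153.63] F [ 0.24  0.41 -1.23] w 34.1039696746613 g 0.0
(-40, 166, 122) (-30, 93, 130) (-20, 90, 147) (-10, 87, 149) (0, 84, 139) (10, 135, 155) (20, 116, 153) (30, 131, 143) (40, 94, 121) (50, 129, 41) (60, 140, 126) (70, 110, 122) (80, 133, 121) (90, 48, 119) (100, 64, 123) (110, 48, 122) (120, 102, 122) (130, 55, 126) (140, 46, 117) (150, 43, 117) (160, 87, 119) (170, 49, 121) (180, 46, 120) (190, 44, 121) (200, 139, 122) (210, 47, 124) (220, 37, 120) (230, 34, 124) 
side 644.5 (330, 384) [289.05 350.56   8.  ]
side 79.0 (174, 322) [653.94 311.34   8.  ]
to chute (-70, 4.5, 110) world [563.75 -46.33 269.28] delta [55.26 -1.74 38.71 -0.01 -0.01 -0.  ] n 1.0798712610677255 0.04474117788952276
```

View pics/chk.png

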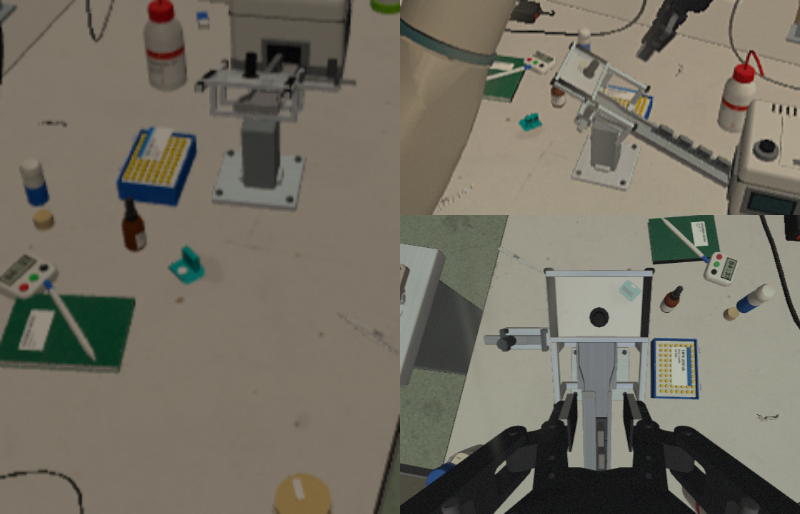

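>>> play_rows(deltas=[55.5,-2.5,10,-0.01,-0.01,0,0.6,55.5,-2.5,38,-0.01,-0.01,0,0.6,55.5,-2.5,38,-0.01,-0.01,0,0.6,55.5,-2.5,75,-0.01,-0.01,0,0.6,55.5,-2.5,92.5,-0.01,-0.01,0,0.6,55.5,-2.5,92.5,-0.01,-0.01,0,0.6,55.5,-2.5,92.5,-0.01,-0.01,0,0,55.5,-2.5,92.5,-0.01,-0.01,0,0,55.5,-2.5,92.5,-0.01,-0.01,0,0,55.5,-2.5,92.5,-0.01,-0.01,0,0])

```text
clock: 35.75
eef_pos: [560.5, -25.8, 222.8]
tool_rot: [3.133, -0.429, 1.738]
force: [0.4, -2.8, 6.7]
width: 11.6
gripper_force: 58.5
```

```bash
python3 - <<'E'
from h import *
here()
E
```

```text
t 35.75 tcp [560.52 -25.83 222.76] chute [-69.15   4.8   59.07] F [ 0.4  -2.83  6.69] w 11.64457261141464 g 58.52825582027435
```

>>> play_rows(deltas=[-20,0,-1,0,0,0,0,-40,0,-1,0,0,0,0,-60,0,-1,0,0,0,0,-75,0,-1,0,0,0,0,-80,0,-1,0,0,0,0,-81,0,-1,0,0,0,0,-82,0,-1,0,0,0,0,-82,0,-1,0,0,0,0])

```text
clock: 36.75
eef_pos: [572.5, -97.4, 189.0]
tool_rot: [3.135, -0.432, 1.74]
force: [3.6, 3.0, 2.2]
width: 11.7
gripper_force: 58.7
```

```bash
python3 - <<'E'
from h import *
here()
E
```

```text
t 36.75 tcp [572.53 -97.43 188.99] chute [10.92  4.47 59.15] F [3.57 3.01 2.16] w 11.738337335362857 g 58.73941719532013
```

>>> play_rows(deltas=[-1,0,0,0,0,0,0,-2,0,0,0,0,0,0,-2,0,0,0,0,0,0])

```text
clock: 37.12
eef_pos: [572.5, -97.5, 188.9]
tool_rot: [3.135, -0.435, 1.741]
force: [2.9, 7.3, 5.6]
width: 12.2
gripper_force: 59.0
```

```bash
python3 - <<'E'
from h import *
here()
E
```

```text
t 37.125 tcp [572.52 -97.46 188.92] chute [10.98  4.45 59.09] F [2.88 7.31 5.62] w 12.19699615676067 g 58.96493196487427
```

>>> play_rows(deltas=[0,0,0,0,0,0,0.5,0,0,0,0,0,0,0.5,0,0,0,0,0,0,0.5,0,0,-40,0,0,0,0.5,0,0,-65,0,0,0,0.5,30,-50,-65,0,0,0,0.5,57,-100,-65,0,0,0,0.5,57,-100,-65,0,0,0,0.5,57,-100,-65,0,0,0,0.5])

```text
clock: 38.25
eef_pos: [470.0, -93.2, 270.3]
tool_rot: [3.134, -0.429, 1.738]
force: [0.4, -0.3, -0.4]
width: 42.9
gripper_force: 0.0
```

```bash
python3 - <<'E'
from h import *
here();dch((-45,-95.5,57))
E
```

```text
t 38.25 tcp [469.98 -93.23 270.28] chute [-42.98 -95.88 123.71] F [ 0.45 -0.32 -0.39] w 42.946499117033035 g 0.0
to chute (-45, -95.5, 57) world [465.25 -63.58 210.68] delta [ 2.49 -0.22 66.69  0.01  0.01 -0.  ] n 1.0678223093530121 0.0630471985163187
```

>>> play_rows(deltas=[2.5,0,40,0.01,0.01,0,0.5,2.5,0,66.5,0.01,0.01,0,0.5,2.5,0,66.5,0.01,0.01,0,0.5,2.5,0,66.5,0.01,0.01,0,0,2.5,0,66.5,0.01,0.01,0,0,2.5,0,66.5,0.01,0.01,0,0,2.5,0,66.5,0.01,0.01,0,0])

```text
clock: 39.12
eef_pos: [465.9, -63.9, 211.4]
tool_rot: [-3.14, -0.439, 1.738]
force: [1.0, -3.0, 4.4]
width: 9.6
gripper_force: 58.7
```

```bash
python3 - <<'E'
from h import *
here()
E
```

```text
t 39.125 tcp [465.9  -63.95 211.38] chute [-44.87 -94.93  57.83] F [ 1.04 -3.04  4.43] w 9.596434565897413 g 58.744786977767944
```

>>> play_rows(deltas=[0,6,0,0,0,0,0,0,12,0,0,0,0,0,0,17,0,0,0,0,0,0,19,0,0,0,0,0,0,19.5,0,0,0,0,0,0,19.5,0,0,0,0,0])

```text
clock: 39.88
eef_pos: [483.2, -61.0, 211.4]
tool_rot: [-3.137, -0.44, 1.738]
force: [-2.8, -5.4, 10.1]
width: 9.4
gripper_force: 59.5
```

```bash
python3 - <<'E'
from h import *
here()
E
```

```text
t 39.875 tcp [483.2  -60.98 211.35] chute [-44.84 -77.37  57.82] F [-2.83 -5.37 10.08] w 9.366259373958462 g 59.50872302055359
```

>>> play_rows(deltas=[0,1.5,0,0,0,0,0,0,2.5,0,0,0,0,0,0,2.5,0,0,0,0,0])

```text
clock: 40.25
eef_pos: [483.2, -60.9, 211.3]
tool_rot: [-3.132, -0.441, 1.736]
force: [-7.9, -7.0, 12.9]
width: 9.5
gripper_force: 60.0
```

```bash
python3 - <<'E'
from h import *
here()
E
```

```text
t 40.25 tcp [483.23 -60.93 211.32] chute [-44.86 -77.33  57.77] F [-7.9  -7.01 12.86] w 9.510978111447324 g 60.04108965396881
```

>>> play_rows(deltas=[0,-2,0,0,0,0,0,0,-2,0,0,0,0,0.5,0,-2,0,0,0,0,0.5,0,-2,0,0,0,0,0.5,0,-2,-40,0,0,0,0.4,0,-2,-90,0,0,0,0,0,-2,-90,0,0,0,0])

```text
clock: 41.12
eef_pos: [493.3, -99.7, 294.4]
tool_rot: [3.139, -0.436, 1.739]
force: [-0.1, 0.3, -1.4]
width: 0.4
gripper_force: 0.0
```

```bash
python3 - <<'E'
from h import *
here();R=Rz(np.pi/2)@np.diag([1,-1,-1.])
print(delta((553,-330,300),R))
E
```

```text
t 41.125 tcp [493.31 -99.67 294.43] chute [-43.84 -73.98 149.95] F [-0.07  0.28 -1.36] w 0.3850068254394286 g 0.0
[-212.52   20.64 -105.15   -0.03   -0.43    0.17]
```

>>> play_rows(deltas=[-50,5,-25,0,0,0,0,-105,10,-50,-0.01,-0.15,0.05,0,-160,15,-80,-0.02,-0.3,0.1,0,-212,20.6,-105,-0.03,-0.43,0.17,0,-212,20.6,-105,-0.03,-0.43,0.17,0,-212,20.6,-105,-0.03,-0.43,0.17,0,-212,20.6,-105,-0.03,-0.43,0.17,0])

```text
clock: 42.0
eef_pos: [551.1, -325.8, 295.8]
tool_rot: [-3.129, -0.01, 1.57]
force: [-0.7, 0.5, -0.3]
width: 0.1
gripper_force: 0.0
```

```bash
python3 - <<'E'
from h import *
here()
i=camera_info("wrist");a=get_image("wrist")[:,:,::-1].copy()
p=proj("wrist",(553,-336,186),i);print(p)
g=cv2.cvtColor(a,cv2.COLOR_BGR2GRAY);b=cv2.inRange(g,0,60);b[300:]=0
for k in cv2.findContours(b,0,2)[0]:
    A=cv2.contourArea(k)
    if A>100: (u,v),w,_=cv2.minAreaRect(k);print(A,(u,v),w,onz("",u,v,180,i))
w=cv2.resize(a[:,:],(560,420));S=get_image("side")[100:260,210:350,::-1]
cv2.imwrite("pics/k.png",np.hstack([w[:,:440],cv2.resize(S,(360,411))[:, :360] if 0 else cv2.resize(S,(360,420))]))
E
```

```text
t 42.0 tcp [ 551.12 -325.76  295.78] chute [166.42 -55.44 249.49] F [-0.73  0.52 -0.31] w 0.07413815712206977 g 0.0
[284.38 218.25]
111.5 (352.0, 296.0) (6.0, 30.0) [ 620.62 -419.43  180.  ]
115.5 (208.0, 296.0) (6.0, 30.0) [ 476.52 -420.66  180.  ]
433.0 (445.0, 294.0) (10.0, 76.0) [ 712.07 -416.39  180.  ]
1820.0 (279.5, 274.5) (49.0, 85.0) [ 548.41 -395.98  180.  ]
504.5 (50.5, 221.5) (5.0, 101.0) [ 334.21 -342.05  180.  ]
501.5 (287.5, 219.0) (26.0, 25.0) [ 555.88 -338.73  180.  ]
345.5 (320.5691223144531, 152.61050415039062) (7.082488059997559, 129.87249755859375) [ 583.99 -278.27  180.  ]
128.5 (528.0989379882812, 149.82627868652344) (4.233464241027832, 69.35236358642578) [ 760.09 -275.87  180.  ]
135.0 (546.5, 118.0) (6.0, 25.0) [ 768.99 -249.99  180.  ]
612.0 (518.871337890625, 113.75151824951172) (31.74518585205078, 49.43146896362305) [ 745.68 -246.62  180.  ]
229.5 (465.91741943359375, 115.62107849121094) (20.511383056640625, 52.1635627746582) [ 702.74 -248.02  180.  ]
249.0 (322.6973876953125, 115.40864562988281) (61.232154846191406, 14.051408767700195) [ 584.6  -247.69  180.  ]
361.5 (318.759033203125, 41.5677490234375) (84.61875915527344, 15.782397270202637) [ 579.34 -192.8   180.  ]
403.0 (75.10810852050781, 23.148651123046875) (48.990901947021484, 16.933095932006836) [ 390.3  -179.18  180.  ]
1845.0 (30.5, 22.0) (44.0, 61.0) [ 355.52 -178.21  180.  ]
```

View pics/k.png

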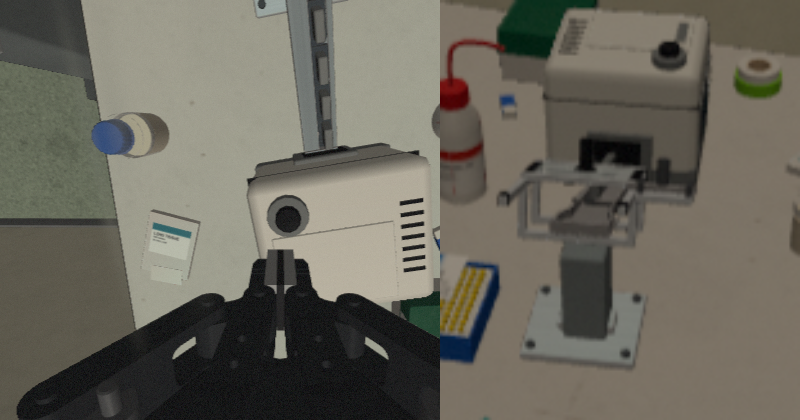

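```bash
python3 - <<'E'
from h import *
i=camera_info("wrist");print(tri(("wrist",287.5,218.5,i),("side",210+668/800*0+ (668-440)/360*140,100+47/420*160)))
R=Rz(np.pi/2)@np.diag([1,-1,-1.])
print(delta((555.5,-338,195),R))
E
```

```text
(array([ 555.59, -338.54,  182.11]), [np.float64(0.44597565401315264), np.float64(0.4459756540129614)])
[-12.59   5.57 101.06  -0.01  -0.01  -0.  ]
```

>>> play_rows(deltas=[-12.5,5.5,40,-0.01,-0.01,0,0,-12.5,5.5,80,-0.01,-0.01,0,0,-12.5,5.5,98,-0.01,-0.01,0,0,-12.5,5.5,98,-0.01,-0.01,0,0,-12.5,5.5,98,-0.01,-0.01,0,0])

```text
clock: 42.72
eef_pos: [556.7, -339.3, 199.9]
tool_rot: [3.141, 0.003, 1.569]
force: [0.1, 0.5, -0.1]
width: -0.2
gripper_force: 0.0
```

```bash
python3 - <<'E'
from h import *
here();R=Rz(np.pi/2)@np.diag([1,-1,-1.])
print(delta((555.5,-338.3,182),R))
E
```

```text
t 42.725 tcp [ 556.7  -339.34  199.93] chute [219.91 -52.26 168.68] F [ 0.12  0.48 -0.09] w -0.17477702897833344 g 0.0
[ 1.1  -1.21 17.93  0.    0.   -0.  ]
```

>>> play_rows(deltas=[1,-1.2,8,0,0,0,0,1,-1.2,14,0,0,0,0,1,-1.2,18,0,0,0,0,1,-1.2,18,0,0,0,0])

```text
clock: 43.22
eef_pos: [554.7, -337.8, 181.1]
tool_rot: [-3.14, 0.002, 1.569]
force: [-1.5, 0.7, 5.4]
width: -0.1
gripper_force: 3.0
```

>>> play_rows(deltas=[0,0,1,0,0,0,0,0,0,2,0,0,0,0,0,0,3,0,0,0,0])

```text
clock: 43.6
eef_pos: [554.9, -337.9, 180.7]
tool_rot: [3.141, 0.002, 1.569]
force: [-5.7, 5.2, 24.0]
width: 0.2
gripper_force: 12.0
```

>>> play_rows(deltas=[0,0,-4,0,0,0,0,0,0,-11,0,0,0,0,0,0,-11,0,0,0,0])

```text
clock: 43.98
eef_pos: [554.6, -338.0, 188.5]
tool_rot: [-3.14, 0.002, 1.569]
force: [0.1, 0.0, 0.3]
width: 0.1
gripper_force: 0.0
```

>>> play_rows(deltas=[0,0,2,0,0,0,0,0,0,2,0,0,0,0])

```text
clock: 44.22
eef_pos: [554.4, -337.8, 185.8]
tool_rot: [-3.139, 0.002, 1.569]
force: [0.1, 0.4, 1.6]
width: -0.1
gripper_force: 0.8
```

>>> play_rows(deltas=[0,0,2,0,0,0,0,0,0,2,0,0,0,0])

```text
clock: 44.48
eef_pos: [554.4, -337.8, 184.2]
tool_rot: [-3.139, 0.002, 1.569]
force: [0.5, -0.3, 1.3]
width: -0.2
gripper_force: 1.2
```

>>> play_rows(deltas=[0,0,2,0,0,0,0,0,0,2,0,0,0,0])

```text
clock: 44.72
eef_pos: [554.4, -337.8, 182.3]
tool_rot: [-3.14, 0.002, 1.569]
force: [0.5, 0.4, 2.8]
width: 0.3
gripper_force: 1.6
```

>>> play_rows(deltas=[0,0,2,0,0,0,0,0,0,2,0,0,0,0])

```text
clock: 44.98
eef_pos: [554.4, -337.8, 181.1]
tool_rot: [-3.14, 0.002, 1.569]
force: [-1.2, 0.3, 7.1]
width: -0.0
gripper_force: 3.8
```

>>> play_rows(deltas=[0,0,-30,0,0,0,0,0,0,-80,0,0,0,0,0,60,-120,0,0,0,0,0,110,-120,0,0,0,0,0,110,-120,0,0,0,0])

```text
clock: 45.6
eef_pos: [669.0, -334.9, 297.7]
tool_rot: [-3.141, -0.0, 1.574]
force: [0.1, 0.9, -0.4]
width: 0.2
gripper_force: 0.0
```

```bash
python3 - <<'E'
from h import *
here();channel()
a=get_image("side")[100:330,130:400,::-1];s=get_image("scene")[140:340,220:470,::-1]
cv2.imwrite("pics/fin.png",np.hstack([cv2.resize(a,(400,341)),cv2.resize(s,(400,341))]))
E
```

```text
t 45.6 tcp [ 669.01 -334.94  297.66] chute [191.98  59.17 263.48] F [ 0.09  0.88 -0.39] w 0.16996876631973534 g 0.0
(-40, 91, 75) (-30, 160, 77) (-20, 130, 132) (-10, 131, 154) (0, 132, 146) (10, 149, 122) (20, 147, 128) (30, 149, 153) (40, 104, 127) (50, 120, 36) (60, 140, 122) (70, 106, 120) (80, 130, 120) (90, 45, 119) (100, 59, 119) (110, 47, 118) (120, 98, 118) (130, 51, 123) (140, 48, 118) (150, 43, 117) (160, 86, 119) (170, 49, 118) (180, 48, 115) (190, 42, 116) (200, 136, 118) (210, 42, 121) (220, 40, 115) (230, 31, 119)
```

View pics/fin.png

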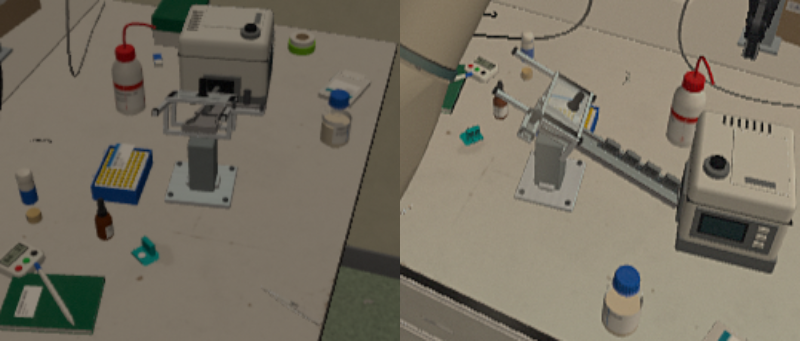

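The picture shows the cover shut, the catch home, four carriers queued at the reader, and both bottles standing. No carriers are left on the bench.

```bash
python3 -c "
from cell import finish_job
print(finish_job())"
```

```text
the job is handed in; nothing more can be done
None
```

I loaded all four carriers on the bench into the feeder, and they are queued at the reader. Then I shut the cover, pushed the catch home and pressed the start key. Both bottles are still standing, and the job is handed in at about 46 s on the robot's clock.

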